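Clip a room-service menu panel into its bedside holder

ROBOT

A 6-joint arm with a two-finger parallel gripper is mounted at the origin on the work surface. World frame = base frame: x ahead of the robot, y to its left, z up, the work surface at z = 0. Lengths are in m, angles in rad, forces in N, time in s.
With the tool pointing down it reaches from about 0.325 to 0.9 m from the base axis. Payload 3.5 kg.
Tool frame: the origin (TCP) lies on the centre line of the jaws, within the pads' length; the fingertips stand 8 mm ahead of it and the grasp point (between the pads) lies 11 mm behind it; z points along the fingers, y is the line along which they close (so a half turn about z gives the same grasp; the last joint's range is limited). The gripper opens to 85 mm and grips with 20 to 120 N. Pads are 22 mm wide; open, the fingers measure 114 mm over their backs; the gripper's body (76 mm by 85 mm) begins 54 mm behind the grasp point. The pads swing forward as they close: fully open they stand 13 mm farther back than shut.
Start: joints at [-1.44, 0.276, -0.026, 1.268, 0, 1.467], TCP at [0.145, -0.608, 0.239] pointing down, gripper open.
Joint ranges: [-3.12, 3.12], [-0.85, 1.88], [-1.08, 1.24], [-1.95, 2.15], [-1.57, 1.53], [-3.14, 3.14]. Speed limits (rad/s): [2.57, 2.57, 3.14, 3.14, 3.14, 3.14].

INTERFACE

Orientations are given as a rotation vector (axis times angle).
In Python, from bench import ctrl, read_camera gives the robot as it stands. The module is installed in compiled form; this text tells all that it offers.
- The arm moves only by the shell command python3 -m jog 'ROWS' [FORCE]. ROWS is JSON, a list of rows, each an object of numbers: "tx", "ty", "tz": the shift along the tool's x, y, z in mm; "ax", "ay", "az": the turn, a rotation vector about the tool's x, y, z in degrees; "hand": the opening in per cent of the stroke, from 0 (shut) to 100 (fully open). In form: [{"tx": .., "ty": .., "tz": .., "ax": .., "ay": .., "az": .., "hand": ..}, ...]. A call has 1 to 12 rows; each row is the pose to reach, as a shift and turn from the pose commanded when the call began, along the tool's axes at that moment; what a row does not reach only later rows make up. A row lasts 1/10 s, in which the tool goes at most 50 mm and 8.59 degrees, less where a joint would pass 70% of its speed; a pose out of reach is approached as far as the arm can. A call with a gripper value outside its range is refused whole. The fingers move at their own pace and stop on an object; FORCE is the grip in N (left out, the last holds). Time passes only in rows, so rows that repeat a pose let the fingers close. It gives the time, the measured TCP pose, the force, the opening and the grip force at its end, in the units of the state.
- ctrl.observe(): the state, without advancing time (a new reading comes with each control period).
- read_camera(name): name is "scene" or "top" or "wrist"; returns a dict with "image" (420x560x3 uint8, red, green, blue), "fx", "fy", "cx", "cy" (pixels), "R" (3x3) and "t" (3): a world point X has camera coordinates R X + t. Camera axes: x right, y down, z forward; pixel columns grow to the right and rows downward; lengths in m; the calibration is good to about 2 mm. A picture is of the moment at which its call begins. There is no depth.
- ctrl.sign_off(): hands the job in; it is judged then, once.
The state is a dict: "time_s": time; "joints": joint angles; "joint_velocities": joint speeds; "tau": joint torques, N m; "tcp_pos": TCP position; "eef_rot": TCP orientation; "contact_force": force on the tool from outside, world axes, zero at the start; "wrist_torque": the same for the moment, N m; "width": finger opening in m; "grasp_force": force on a finger pad.
Only numpy, scipy, OpenCV 4.12 (cv2) and the standard library are available. Lean on these libraries where they do the work, as an engineer would, in place of code of your own. Each camera call takes 0.05 s, during which the arm holds its last target. There are 200 camera calls.

TASK

Lift the spring clip of the wooden menu holder until it stays up by itself, then lay the loose menu panel in the holder and slide it lengthways between the guides until it is pressed gently against the stop at the end. Then bring the clip down onto the panel, keeping hold of it all the way so that it does not snap shut, press nothing hard, let go, and leave the other things on the table alone.

Things in the scene. Friction and masses are not known exactly. Their poses are not given: they have to be found in the camera images.
- holder: dark wooden slab 200 (x) by 90 (y) by 12 mm, fixed; origin at its underside's centre. Its top is the floor on which the panel slides to +x. Two metal guides 7 mm high from x = 0 to +55 mm, inner faces at y = +-26.5 mm, mouths flaring out over x = -20 to 0; nothing stands on the floor at x below -20. The clip is hinged over the far end
- rear_block: wooden block 10 x 60 x 10 mm fixed at the holder's far end (origin under its centre, at holder x +94, z 12 mm). It carries the stop: a rigid brass bar 44 mm wide, 10 mm high, across the channel's end. The stop's face is at holder x = +55 mm, but set up to 8 mm nearer or farther; its place is not measured: feel for it
- seat (a point): point fixed on the holder's floor, at x = -10 mm, y = 0, z = 12 mm of the holder, axes as the holder's: the panel's origin lies within 8 mm of this point along x when the panel is against the stop
- panel: the loose menu panel: a plain wooden board 130 mm (x) by 50 mm (y) by 8 mm thick, about 40 g, lying flat; origin at the centre of its underside. Either end may go first and either face may be up
- clip (a joint): clip angle, rad: 0 = fully down with nothing beneath (jaw 4 mm above the floor), as found; grows as it is lifted, to 1.4. Its damped spring presses it down below 0.65 (4 N at the jaw, 5 N at the knob) and holds it up above. Resting on the panel it reads about 0.07
- hinge (a point): the clip's hinge axis: runs along the holder's y, at x = +78 mm, z = 34 mm of the holder
- clip_knob (a point): centre of the clip's knob, a black bar 24 mm long (along holder y), 14 mm thick, round ends; at clip angle 0 it is 50 mm to holder -x of the hinge and 22 mm above it; it swings up and over to +x about the hinge. Under it a steel arm 16 mm wide; 61 mm from the hinge the round jaw, 30 mm wide. Pinch the knob at its two ends: it turns between the fingers
- notepad: white paper pad, 100 (x) x 60 x 12 mm, lying flat; origin at the centre of its underside; leave alone
- pencil: wooden pencil, 150 mm long (x), 8 mm thick; origin under its middle; leave alone
- remote: black remote control, 150 (x) x 42 x 18 mm; origin at the centre of its underside; leave alone
- mug: white mug, 80 mm across, 90 mm high, handle at its +y; origin at the centre of its underside; leave alone
- water: clear water bottle, 64 mm across, 200 mm high; origin at the centre of its underside; leave alone
- clock: black alarm clock, 60 x 120 x 70 mm; origin at the centre of its underside; leave alone
There are look-alikes about, which are no part of the job. Several things have the shape of the panel; the one meant has the colours described above.

How it is judged:
By the outcome, as a careful person would: the job done as asked, in the order asked, and still so for the second after the job is handed in, with the robot touching nothing.
It also fails if it takes over 69 s, if anything falls off the work surface, if the arm or the gripper's body presses on something with over 40 N, if the wrist force passes 120 N, or if a joint passes its speed limit or range.

## Working session

There is one attempt and no reset: what is moved stays moved. The work goes in short steps, Python scripts to look and compute and a shell command to move; the robot and the scene stay as the last step left them, time stands still between calls to the robot, and variables do not carry over. Pictures are saved under pics/ and viewed, at most 10 in all, crops included, and the job is handed in when it is done.

```bash
mkdir -p pics
python3 - <<'E'
from bench import ctrl, read_camera
import cv2,pickle
s=ctrl.observe();print(s)
for n in("scene","top"):
    c=read_camera(n);pickle.dump(c,open(f"{n}.pkl","wb"));cv2.imwrite(f"pics/{n}0.png",c["image"][:,:,::-1]);print(n,c["fx"],c["cx"],c["cy"],c["R"],c["t"])
E
```

```text
{'time_s': 0.0, 'joints': array([-1.44039882e+00,  2.77150008e-01, -2.79358935e-02,  1.26800021e+00,
       -1.63850489e-06,  1.46739821e+00]), 'joint_velocities': array([ 5.72710764e-04, -4.38498868e-04, -9.51219975e-05,  6.87059937e-04,
       -2.32978329e-05, -1.15530592e-03]), 'tau': array([-6.26719866e-04, -4.45499539e+01,  2.95206124e+01,  1.62019674e-02,
       -1.33175386e-04,  1.44287850e-05]), 'tcp_pos': array([ 0.14468279, -0.60721361,  0.23812321]), 'eef_rot': array([-3.11787807e+00, -3.66142428e-01,  5.10903963e-05]), 'contact_force': array([ 0.42961064, -0.17323919,  0.01126476]), 'wrist_torque': array([0.00521233, 0.001952  , 0.01111628]), 'grasp_force': 0.0, 'width': 0.08510079781807037}
scene 383.0368114953493 280.9620952169698 216.951443635057 [[-0.69913003  0.71498553 -0.00359031]
 [ 0.46772328  0.45354154 -0.75864023]
 [-0.54078844 -0.53206743 -0.65149989]] [ 0.43554679 -0.16000818  1.24400182]
top 417.44778944310633 277.7176621548334 210.03081508712833 [[ 6.04984277e-04 -9.99879908e-01 -1.54856228e-02]
 [-9.96148832e-01  7.55140906e-04 -8.76751690e-02]
 [ 8.76763337e-02  1.54790272e-02 -9.96028745e-01]] [-0.06721092  0.4964806   1.25461918]
```

View pics/scene0.png

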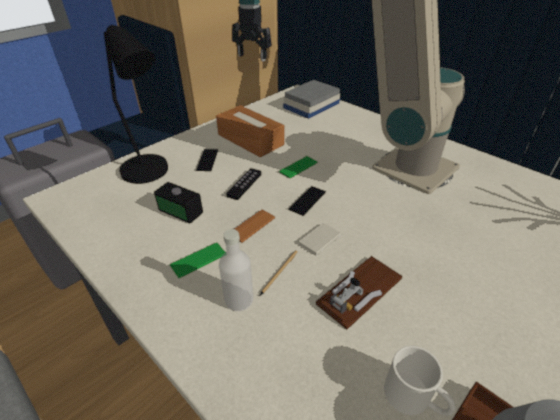

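View pics/top0.png

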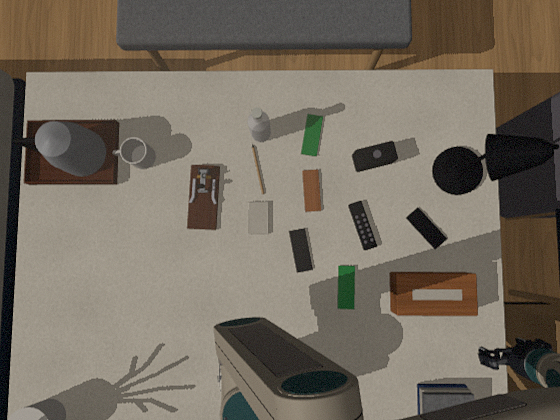

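The scene view shows the holder near (360,291) with its clip end lower left, and the orange-brown wooden panel near (254,225). In the top view the holder is at (204,197) with its clip end up, and the panel is at (313,190). The green and black boards are look-alikes.

```bash
cat > h.py <<'E'
import numpy as np,cv2,pickle
from scipy.spatial.transform import Rotation as Ro
def ray(c,px,z):
    px=np.atleast_2d(px).astype(float);R=np.array(c["R"]);t=np.array(c["t"])
    d=np.c_[(px[:,0]-c["cx"])/c["fx"],(px[:,1]-c["cy"])/c["fy"],np.ones(len(px))]@R
    o=-R.T@t
    return o+d*((z-o[2])/d[:,2])[:,None]
def proj(c,X):
    p=np.atleast_2d(X)@np.array(c["R"]).T+c["t"]
    return np.c_[p[:,0]/p[:,2]*c["fx"]+c["cx"],p[:,1]/p[:,2]*c["fy"]+c["cy"]]
def blob(mask,near):
    cs,_=cv2.findContours(mask.astype(np.uint8),cv2.RETR_EXTERNAL,cv2.CHAIN_APPROX_NONE)
    cs=[k for k in cs if cv2.contourArea(k)>150]
    return min(cs,key=lambda k:np.hypot(*(np.array(cv2.minAreaRect(k)[0])-near)))
def rect(c,k,z):
    P=ray(c,k[:,0,:],z)[:,:2]
    (x,y),(w,h),a=cv2.minAreaRect((P*1000).astype(np.float32))
    if w<h: w,h,a=h,w,a+90
    a=(a+90)%180-90
    return [round(v,1) for v in (x,y,w,h,a)]
E
python3 - <<'E'
from h import *
c=pickle.load(open("top.pkl","rb"));im=c["image"];hsv=cv2.cvtColor(im,cv2.COLOR_RGB2HSV)
print(hsv[190,313],hsv[215,204],hsv[240,204],hsv[300,204])
H,S,V=[hsv[...,i].astype(int) for i in range(3)]
m=((H<20)&(S>110)&(V>40))
for n,near,z in(("panel",(313,190),.008),("holder",(204,197),.012)):
    k=blob(m,near);print(n,rect(c,k,z),cv2.minAreaRect(k))
s=im[150:245,175:335];cv2.imwrite("pics/c1.png",cv2.resize(s[:,:,::-1],None,fx=5,fy=5,interpolation=2))
E
```

```text
[ 12 145 121] [ 10 110  74] [ 19  31 155] [ 21  31 155]
panel [559.6, -170.8, 127.0, 48.0, 3.6] ((311.22845458984375, 190.19796752929688), (40.75331115722656, 15.531855583190918), 85.91438293457031)
holder [559.0, -170.6, 126.6, 47.8, 3.6] ((311.22845458984375, 190.19796752929688), (40.75331115722656, 15.531855583190918), 85.91438293457031)
```

View pics/c1.png

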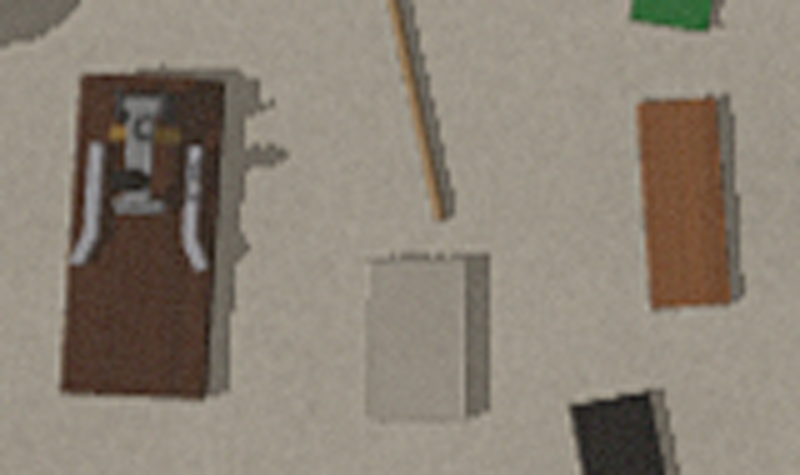

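The crop shows the holder's corners near (80,75), (226,78), (206,398) and (61,392), with knob, jaw and guides at its upper end. The panel spans about (640,98) to (732,307).

Run:
```python
from h import *
c=pickle.load(open("top.pkl","rb"));im=c["image"];hsv=cv2.cvtColor(im,cv2.COLOR_RGB2HSV)
H,S,V=[hsv[...,i].astype(int) for i in range(3)]
m=((S>75)&(V<105)).astype(np.uint8)
m[:150]=0
m=cv2.morphologyEx(m,cv2.MORPH_CLOSE,np.ones((9,9)))
k=blob(m,(204,197));hr=rect(c,k,.012);print(hr)
# scene-camera check
d=pickle.load(open("scene.pkl","rb"));hs=cv2.cvtColor(d["image"],cv2.COLOR_RGB2HSV)
S2,V2,H2=hs[...,1].astype(int),hs[...,2].astype(int),hs[...,0].astype(int)
print(hs[225,254],hs[305,345+20])
k2=blob((H2<20)&(S2>110)&(V2>90),(254,225));print("panel scene",rect(d,k2,.008))
k2=blob(cv2.morphologyEx(((S2>100)&(V2<125)&(H2<20)).astype(np.uint8),cv2.MORPH_CLOSE,np.ones((9,9))),(360,291));print("holder scene",rect(d,k2,.012))
a=np.radians(hr[4]);R=np.array([[np.cos(a),-np.sin(a)],[np.sin(a),np.cos(a)]])
# clip direct: knob dark near crop (133,180)
for nm,px,z in(("knob",(175+132/5,150+180/5),.063),("jaw",(175+137/5,150+206/5),.02)):
    X=ray(c,px,z)[0,:2]*1000;print(nm,X,R.T@(X-hr[:2]))
```

```text
[539.6, 163.5, 198.9, 88.6, -2.6]
[ 13 160 137] [ 9 93 96]
panel scene [561.6, -167.5, 127.4, 51.1, 3.8]
holder scene [542.8, 167.2, 200.4, 89.4, -2.6]
knob [564.85724955 159.57718531] [25.40919957 -2.77303212]
jaw [554.99557891 164.8441827 ] [15.31875409  2.04118842]
```

```bash
cat > plan.py <<'E'
import sys;from h import *;from bench import ctrl
def plan(x,y,z,yaw):
    s=ctrl.observe();R=Ro.from_rotvec(s["eef_rot"])
    b=min((Ro.from_euler("z",yaw+k,degrees=True)*Ro.from_euler("x",180,degrees=True) for k in(0,180)),key=lambda q:(R.inv()*q).magnitude())
    d=R.inv().apply(np.array([x,y,z])-s["tcp_pos"]*1000)
    print("t",d.round(1),"a",np.degrees((R.inv()*b).as_rotvec()).round(1),"| now",(s["tcp_pos"]*1000).round(1),"F",s["contact_force"].round(2),"w",round(s["width"]*1000,1),"g",round(s["grasp_force"],1),"T",round(s["time_s"],2),"j6",s["joints"][5].round(2))
if __name__=="__main__": plan(*map(float,sys.argv[1:]))
E
python3 plan.py 569 164 150 -2.6
```

```text
t [ 591.4 -651.8   89.7] a [-0.1  0.  16. ] | now [ 144.7 -607.3  238.3] F [-0.03 -0.35  0.48] w 85.5 g 0.0 T 0.1 j6 1.47
```

```bash
python3 -m jog '[{"tx":591,"ty":-652,"tz":60,"az":-164,"hand":55},{"tx":591,"ty":-652,"tz":60,"az":-164,"hand":55},{"tx":591,"ty":-652,"tz":60,"az":-164,"hand":55},{"tx":591,"ty":-652,"tz":60,"az":-164,"hand":55},{"tx":591,"ty":-652,"tz":60,"az":-164,"hand":55},{"tx":591,"ty":-652,"tz":60,"az":-164,"hand":55},{"tx":591,"ty":-652,"tz":60,"az":-164,"hand":55},{"tx":591,"ty":-652,"tz":60,"az":-164,"hand":55},{"tx":591,"ty":-652,"tz":60,"az":-164,"hand":55},{"tx":591,"ty":-652,"tz":60,"az":-164,"hand":55},{"tx":591,"ty":-652,"tz":60,"az":-164,"hand":55},{"tx":591,"ty":-652,"tz":60,"az":-164,"hand":55}]' 20; python3 plan.py 569 164 150 -2.6
```

```text
t [ 591.4 -651.8   89.7] a [-0.1  0.  16. ] | now [ 144.7 -607.3  238.3] F [-0.03 -0.35  0.48] w 85.5 g 0.0 T 0.1 j6 1.47validation failed for argument at $[0]...
```

```bash
python3 -m jog '[{"tx":300,"ty":-300,"tz":30,"az":-90,"hand":55},{"tx":300,"ty":-300,"tz":30,"az":-90,"hand":55},{"tx":300,"ty":-300,"tz":30,"az":-90,"hand":55},{"tx":300,"ty":-300,"tz":30,"az":-90,"hand":55},{"tx":300,"ty":-300,"tz":30,"az":-90,"hand":55},{"tx":300,"ty":-300,"tz":30,"az":-90,"hand":55},{"tx":300,"ty":-300,"tz":30,"az":-90,"hand":55},{"tx":300,"ty":-300,"tz":30,"az":-90,"hand":55},{"tx":300,"ty":-300,"tz":30,"az":-90,"hand":55},{"tx":300,"ty":-300,"tz":30,"az":-90,"hand":55},{"tx":300,"ty":-300,"tz":30,"az":-90,"hand":55},{"tx":300,"ty":-300,"tz":30,"az":-90,"hand":55}]' 20; python3 plan.py 569 164 150 -2.6
```

```text
t [ 591.4 -651.8   89.7] a [-0.1  0.  16. ] | now [ 144.7 -607.3  238.3] F [-0.03 -0.35  0.48] w 85.5 g 0.0 T 0.1 j6 1.47validation failed for argument at $[0]...
```

```bash
python3 -m jog '[{"tx":50,"ty":-50,"tz":0,"ax":0,"ay":0,"az":-9,"hand":55}]' 20; python3 -m jog '[{"tx":300,"ty":-300,"tz":30,"ax":0,"ay":0,"az":-90,"hand":55}]' 20;python3 plan.py 569 164 150 -2.6
```

```text
time_s: 0.2
tcp_pos: [0.1693, -0.569, 0.2382]
eef_rot: [3.082, 0.597, -0.002]
contact_force: [2.0, 0.2, 0.6]
width: 0.0729
grasp_force: 0.0
time_s: 0.3
tcp_pos: [0.1909, -0.5196, 0.2353]
eef_rot: [3.028, 0.835, 0.001]
contact_force: [-0.0, -0.3, -0.2]
width: 0.0588
grasp_force: 0.0
t [ 675.  -393.2   85.5] a [ 0.  -0.  33.4] | now [ 190.9 -519.6  235.3] F [-0.   -0.26 -0.22] w 58.8 g 0.0 T 0.3 j6 1.27
```

```bash
python3 -m jog '[{"tx":675,"ty":-393,"tz":50,"ax":0,"ay":0,"az":-146.6,"hand":55},{"tx":675,"ty":-393,"tz":50,"ax":0,"ay":0,"az":-146.6,"hand":55},{"tx":675,"ty":-393,"tz":50,"ax":0,"ay":0,"az":-146.6,"hand":55},{"tx":675,"ty":-393,"tz":50,"ax":0,"ay":0,"az":-146.6,"hand":55},{"tx":675,"ty":-393,"tz":50,"ax":0,"ay":0,"az":-146.6,"hand":55},{"tx":675,"ty":-393,"tz":50,"ax":0,"ay":0,"az":-146.6,"hand":55},{"tx":675,"ty":-393,"tz":50,"ax":0,"ay":0,"az":-146.6,"hand":55},{"tx":675,"ty":-393,"tz":50,"ax":0,"ay":0,"az":-146.6,"hand":55},{"tx":675,"ty":-393,"tz":50,"ax":0,"ay":0,"az":-146.6,"hand":55},{"tx":675,"ty":-393,"tz":50,"ax":0,"ay":0,"az":-146.6,"hand":55},{"tx":675,"ty":-393,"tz":50,"ax":0,"ay":0,"az":-146.6,"hand":55},{"tx":675,"ty":-393,"tz":50,"ax":0,"ay":0,"az":-146.6,"hand":55}]' 20; python3 plan.py 569 164 150 -2.6
```

```text
time_s: 1.5
tcp_pos: [0.483, 0.0053, 0.1971]
eef_rot: [-1.225, -2.893, 0.0]
contact_force: [1.5, -0.6, -0.2]
width: 0.0469
grasp_force: 0.0
t [ 54.1 172.2  47.1] a [ -0.    0.  -43.3] | now [483.    5.3 197.1] F [ 1.54 -0.63 -0.19] w 46.9 g 0.0 T 1.5 j6 0.68
```

```bash
python3 -m jog '[{"tx":54,"ty":172,"tz":47,"ax":0,"ay":0,"az":-43.3,"hand":55},{"tx":54,"ty":172,"tz":47,"ax":0,"ay":0,"az":-43.3,"hand":55},{"tx":54,"ty":172,"tz":47,"ax":0,"ay":0,"az":-43.3,"hand":55},{"tx":54,"ty":172,"tz":47,"ax":0,"ay":0,"az":-43.3,"hand":55},{"tx":54,"ty":172,"tz":47,"ax":0,"ay":0,"az":-43.3,"hand":55},{"tx":54,"ty":172,"tz":47,"ax":0,"ay":0,"az":-43.3,"hand":55},{"tx":54,"ty":172,"tz":47,"ax":0,"ay":0,"az":-43.3,"hand":55},{"tx":54,"ty":172,"tz":47,"ax":0,"ay":0,"az":-43.3,"hand":55},{"tx":54,"ty":172,"tz":47,"ax":0,"ay":0,"az":-43.3,"hand":55}]' 20; python3 plan.py 569 164 45 -2.6
python3 - <<'E'
from h import *;from bench import read_camera
c=read_camera("wrist");pickle.dump(c,open("w1.pkl","wb"));cv2.imwrite("pics/w1.png",c["image"][:,:,::-1])
a=np.radians(-2.6)
def H(x,y,z): return [.541+(x*np.cos(a)-y*np.sin(a))/1e3,.165+(x*np.sin(a)+y*np.cos(a))/1e3,z/1e3]
for p in[(28,12,56),(28,-12,56),(0,26.5,19),(0,-26.5,19),(55,26.5,19),(55,-26.5,19),(-100,45,12),(-100,-45,12)]: print(p,proj(c,H(*p)).round(0))
E
```

```text
time_s: 2.4
tcp_pos: [0.5695, 0.1603, 0.1508]
eef_rot: [0.086, 3.14, 0.0]
contact_force: [-0.8, -0.2, 0.0]
width: 0.0469
grasp_force: 0.0
t [  0.8   3.7 105.8] a [ 0.   0.  -0.5] | now [569.5 160.3 150.8] F [-0.78 -0.19  0.05] w 46.9 g 0.0 T 2.4 j6 0.22
(28, 12, 56) [[298. 211.]]
(28, -12, 56) [[265. 211.]]
(0, 26.5, 19) [[313. 163.]]
(0, -26.5, 19) [[248. 164.]]
(55, 26.5, 19) [[312. 226.]]
(55, -26.5, 19) [[250. 227.]]
(-100, 45, 12) [[340.  28.]]
(-100, -45, 12) [[219.  29.]]
```

View pics/w1.png

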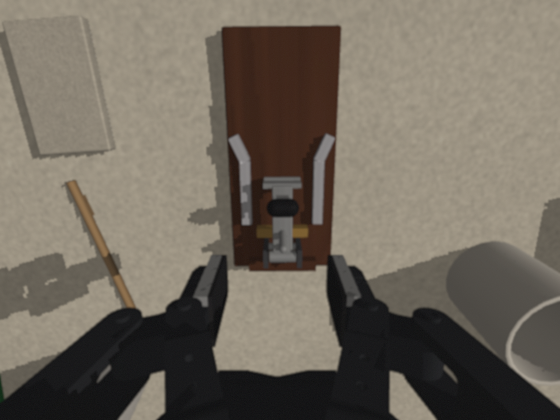

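The wrist view shows the holder from (223,27) to (340,27) at its near end. The knob is at about (283,207), the guides on either side, and the jaw at (281,183). The predictions agree to a few pixels, so I'll refine the holder pose from this image.

Run:
```python
from h import *
c=pickle.load(open("w1.pkl","rb"));hsv=cv2.cvtColor(c["image"],cv2.COLOR_RGB2HSV)
print(hsv[60,280],hsv[10,280])
S,V=hsv[...,1].astype(int),hsv[...,2].astype(int)
m=((S>110)&(V<110)).astype(np.uint8);m[270:]=0
m=cv2.morphologyEx(m,cv2.MORPH_CLOSE,np.ones((15,15)))
k=blob(m,(283,150));print(rect(c,k,.012))
# side edges only, rows 40..125
e=[(r,np.where(m[r,200:360])[0]+200) for r in range(40,250,5)]
L=ray(c,[(q.min()-.5,r) for r,q in e],.012)*1e3;Rr=ray(c,[(q.max()+.5,r) for r,q in e],.012)*1e3
for P in(L,Rr):
    f=np.polyfit(P[:,0]-541,P[:,1],1);print("edge y at x=541",f[1].round(1),np.degrees(np.arctan(f[0])).round(2))
r0=np.where(m[:,283])[0].min();print("near end",ray(c,(283,r0-.5),.012)*1e3)
V2=c["image"].max(2)
k=cv2.inRange(V2[195:220,255:310],0,35);ys,xs=np.where(k);print("knob px",xs.min()+255,xs.max()+255,ys.mean()+195,ray(c,(np.median(xs)+255,np.median(ys)+195),.056)*1e3)
```

```text
[  9 136  62] [ 20  42 150]
[540.6, 165.7, 201.0, 87.1, -2.7]
edge y at x=541 122.3 -2.57
edge y at x=541 209.2 -2.74
near end [[440.0324672  172.05702382  12.        ]]
knob px 267 297 207.3081896551724 [[566.00250452 164.32135761  56.        ]]
```

```bash
python3 -m jog '[{"tx":1.5,"ty":4,"tz":40,"ax":0,"ay":0,"az":-0.5,"hand":55},{"tx":1.5,"ty":4,"tz":70,"ax":0,"ay":0,"az":-0.5,"hand":55},{"tx":1.5,"ty":4,"tz":90,"ax":0,"ay":0,"az":-0.5,"hand":55},{"tx":1.5,"ty":4,"tz":105,"ax":0,"ay":0,"az":-0.5,"hand":55},{"tx":1.5,"ty":4,"tz":105,"ax":0,"ay":0,"az":-0.5,"hand":55},{"tx":1.5,"ty":4,"tz":105,"ax":0,"ay":0,"az":-0.5,"hand":45}]' 20; python3 plan.py 568.5 164.4 45 -2.65
python3 - <<'E'
from h import *;from bench import read_camera
a=[read_camera(n)["image"][:,:,::-1] for n in("wrist","scene")]
p=np.hstack([a[0][120:400,140:420],cv2.resize(a[1][230:330,300:420],(336,280),interpolation=2)]);cv2.imwrite("pics/w2.png",p)
E
```

```text
time_s: 3.05
tcp_pos: [0.5689, 0.165, 0.046]
eef_rot: [0.069, 3.14, 0.0]
contact_force: [-0.4, -0.3, 0.5]
width: 0.0387
grasp_force: 0.0
t [ 0.3 -0.6  1. ] a [0.  0.  0.1] | now [568.9 165.   46. ] F [-0.39 -0.27  0.49] w 38.7 g 0.0 T 3.05 j6 0.22
```

View pics/w2.png

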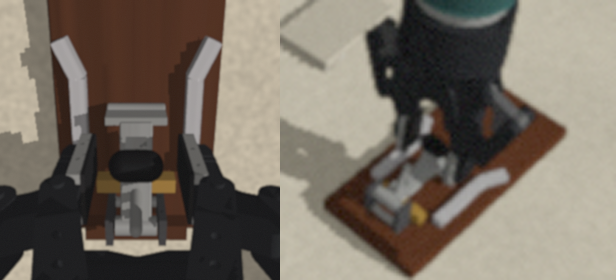

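The knob, at (137,166) in the left crop, sits centred between the pads, so I'm closing on it.

```bash
python3 -m jog '[{"tx":0,"ty":-0.5,"tz":1,"ax":0,"ay":0,"az":0,"hand":25},{"tx":0,"ty":-0.5,"tz":1,"ax":0,"ay":0,"az":0,"hand":20},{"tx":0,"ty":-0.5,"tz":1,"ax":0,"ay":0,"az":0,"hand":20},{"tx":0,"ty":-0.5,"tz":1,"ax":0,"ay":0,"az":0,"hand":20},{"tx":0,"ty":-0.5,"tz":1,"ax":0,"ay":0,"az":0,"hand":20}]' 30; python3 plan.py 568.5 164.4 45 -2.65
python3 - <<'E'
import numpy as np
r=np.hypot(50,22);a0=np.arctan2(22,50)
for th in np.arange(0,1.41,.1): a=a0+th;print(round(th,2),"tx",round(r*(np.cos(a)-np.cos(a0)),1),"tz",round(-r*(np.sin(a)-np.sin(a0)),1))
E
```

```text
time_s: 3.65
tcp_pos: [0.5698, 0.1645, 0.046]
eef_rot: [0.068, 3.138, -0.001]
contact_force: [0.1, -1.5, 5.7]
width: 0.0215
grasp_force: 29.1
t [ 1.3 -0.1  1. ] a [-0.   0.2  0.2] | now [569.8 164.5  46. ] F [ 0.11 -1.48  5.67] w 21.5 g 29.1 T 3.65 j6 0.22
0.0 tx 0.0 tz -0.0
0.1 tx -2.4 tz -4.9
0.2 tx -5.4 tz -9.5
0.3 tx -8.7 tz -13.8
0.4 tx -12.5 tz -17.7
0.5 tx -16.7 tz -21.3
0.6 tx -21.2 tz -24.4
0.7 tx -25.9 tz -27.0
0.8 tx -30.9 tz -29.2
0.9 tx -36.2 tz -30.8
1.0 tx -41.5 tz -32.0
1.1 tx -46.9 tz -32.5
1.2 tx -52.4 tz -32.6
1.3 tx -57.8 tz -32.1
1.4 tx -63.2 tz -31.0
```

```bash
python3 -m jog '[{"tx":-1.2,"ty":0,"tz":-2.5,"ax":0,"ay":0,"az":0,"hand":20},{"tx":-2.4,"ty":0,"tz":-4.9,"ax":0,"ay":0,"az":0,"hand":20},{"tx":-5.4,"ty":0,"tz":-9.5,"ax":0,"ay":0,"az":0,"hand":20},{"tx":-8.7,"ty":0,"tz":-13.8,"ax":0,"ay":0,"az":0,"hand":20},{"tx":-12.5,"ty":0,"tz":-17.7,"ax":0,"ay":0,"az":0,"hand":20}]' 40; python3 plan.py 568.5 164.4 45 -2.65
python3 - <<'E'
from h import *;from bench import read_camera
a=[read_camera(n)["image"][:,:,::-1] for n in("wrist","scene")]
p=np.hstack([a[0][120:400,140:420],cv2.resize(a[1][230:330,300:420],(336,280),interpolation=2)]);cv2.imwrite("pics/w3.png",p)
E
```

```text
time_s: 4.15
tcp_pos: [0.5784, 0.1641, 0.0611]
eef_rot: [-0.068, -3.135, 0.0]
contact_force: [-1.7, 0.6, -7.6]
width: 0.0209
grasp_force: 39.3
t [ 9.9 -0.1 16.1] a [-0.  -0.3  0.2] | now [578.4 164.1  61.1] F [-1.71  0.63 -7.62] w 20.9 g 39.3 T 4.15 j6 0.21
```

View pics/w3.png

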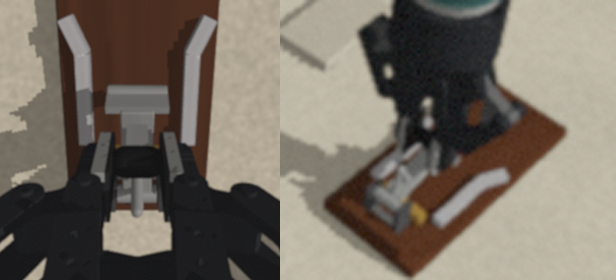

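The jaw has risen and the knob is held at (138,160). I'm carrying on along the arc.

```bash
python3 -m jog '[{"tx":-4.2,"ty":0.2,"tz":-3.6,"ax":0,"ay":0,"az":0,"hand":20},{"tx":-8.7,"ty":0.3,"tz":-6.7,"ax":0,"ay":0,"az":0,"hand":20},{"tx":-13.4,"ty":0.5,"tz":-9.3,"ax":0,"ay":0,"az":0,"hand":20},{"tx":-18.4,"ty":0.7,"tz":-11.5,"ax":0,"ay":0,"az":0,"hand":20},{"tx":-23.7,"ty":0.9,"tz":-13.1,"ax":0,"ay":0,"az":0,"hand":20},{"tx":-29,"ty":1,"tz":-14.3,"ax":0,"ay":0,"az":0,"hand":20},{"tx":-34.4,"ty":1,"tz":-14.8,"ax":0,"ay":0,"az":0,"hand":20},{"tx":-39.9,"ty":1,"tz":-14.9,"ax":0,"ay":0,"az":0,"hand":20},{"tx":-45.3,"ty":1,"tz":-14.4,"ax":0,"ay":0,"az":0,"hand":20},{"tx":-45.3,"ty":1,"tz":-14.4,"ax":0,"ay":0,"az":0,"hand":20},{"tx":-45.3,"ty":1,"tz":-14.4,"ax":0,"ay":0,"az":0,"hand":20}]' 40; python3 plan.py 627.5 162 77 -2.65
```

```text
time_s: 5.35
tcp_pos: [0.628, 0.1633, 0.0772]
eef_rot: [0.068, 3.137, 0.001]
contact_force: [3.4, 0.8, -0.0]
width: 0.0173
grasp_force: 1.6
t [ 0.4 -1.3  0.2] a [0.  0.2 0.2] | now [628.  163.3  77.2] F [ 3.39  0.8  -0.04] w 17.3 g 1.6 T 5.35 j6 0.2
```

Run:
```python
from h import *;from bench import read_camera
a=[read_camera(n)["image"][:,:,::-1] for n in("wrist","scene")]
p=np.hstack([a[0][120:400,140:420],cv2.resize(a[1][230:330,300:420],(480,400),interpolation=2)[:280]]) if 0 else None
s=cv2.resize(a[1][230:330,300:420],(480,400),interpolation=2);w=np.zeros((400,300,3),np.uint8);w[:280,:280]=a[0][120:400,140:420]
cv2.imwrite("pics/w4.png",np.hstack([w,s]))
```

```text
(no output)
```

View pics/w4.png

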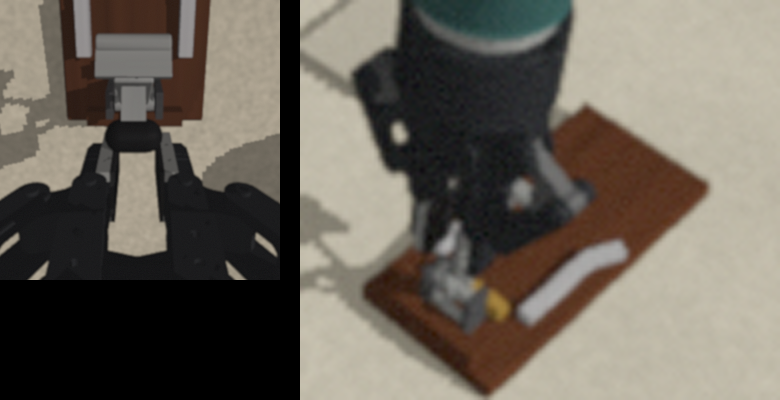

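The clip is up: its knob is at (133,137), just ahead of the pads, which have slid off it. The spring holds it, so I'm opening, rising clear and checking where it rests.

```bash
python3 -m jog '[{"tx":-3,"ty":0,"tz":0,"ax":0,"ay":0,"az":0,"hand":30},{"tx":-3,"ty":0,"tz":0,"ax":0,"ay":0,"az":0,"hand":50},{"tx":-3,"ty":0,"tz":0,"ax":0,"ay":0,"az":0,"hand":55},{"tx":-3,"ty":0,"tz":-30,"ax":0,"ay":0,"az":0,"hand":55},{"tx":-3,"ty":0,"tz":-70,"ax":0,"ay":0,"az":0,"hand":55},{"tx":-3,"ty":0,"tz":-90,"ax":0,"ay":0,"az":0,"hand":55},{"tx":-3,"ty":0,"tz":-90,"ax":0,"ay":0,"az":0,"hand":55}]'; python3 plan.py 560 -169 120 3.7
python3 - <<'E'
from h import *;from bench import read_camera
W=read_camera("wrist");S=read_camera("scene");T=read_camera("top")
pickle.dump((W,S,T),open("up.pkl","wb"))
a=np.radians(-2.65)
def H(x,y,z): return np.array([.5405+(x*np.cos(a)-y*np.sin(a))/1e3,.1657+(x*np.sin(a)+y*np.cos(a))/1e3,z/1e3])
for th in(.6,.9,1.15,1.4):
    b=np.arctan2(22,50)+th;k=H(78-54.6*np.cos(b),0,34+54.6*np.sin(b));print(th,*[proj(c,k).round(0) for c in(W,S,T)])
w=cv2.resize(W["image"][100:300,180:400],(440,400));s=cv2.resize(S["image"][230:330,315:405],(360,400),interpolation=2)
cv2.imwrite("pics/up.png",np.hstack([w,s])[:,:,::-1])
E
```

```text
time_s: 6.15
tcp_pos: [0.6313, 0.1635, 0.1707]
eef_rot: [0.068, 3.134, 0.002]
contact_force: [1.1, 0.5, -0.1]
width: 0.0472
grasp_force: 0.0
t [  57.2 -335.3   49.8] a [ 0.1  0.4 -6.2] | now [631.3 163.5 170.7] F [ 1.06  0.54 -0.09] w 47.2 g 0.0 T 6.15 j6 0.2
0.6 [[274. 156.]] [[349. 280.]] [[199. 177.]]
0.9 [[274. 179.]] [[345. 282.]] [[199. 171.]]
1.15 [[274. 199.]] [[340. 285.]] [[199. 167.]]
1.4 [[274. 217.]] [[336. 289.]] [[200. 162.]]
```

View pics/up.png

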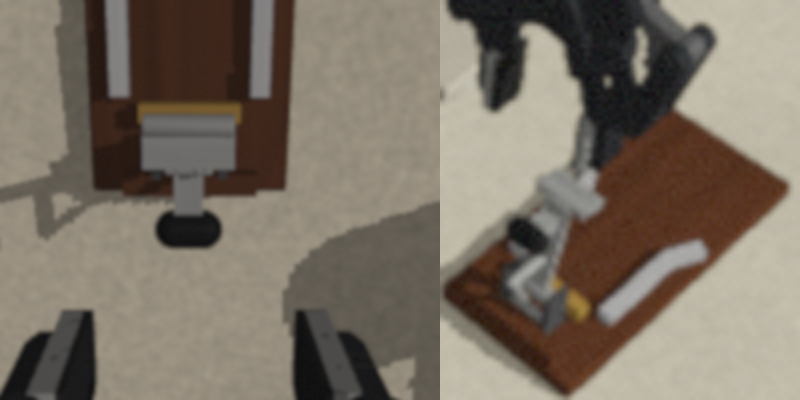

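The knob is at wrist pixel (274,214) and scene pixel (336,289). Both match the prediction for 1.4 rad, so the clip stays fully up. Next is the panel.

```bash
python3 -m jog '[{"tx":94,"ty":-339,"tz":50,"ax":0,"ay":0.4,"az":-6.2,"hand":85},{"tx":94,"ty":-339,"tz":50,"ax":0,"ay":0.4,"az":-6.2,"hand":85},{"tx":94,"ty":-339,"tz":50,"ax":0,"ay":0.4,"az":-6.2,"hand":85},{"tx":94,"ty":-339,"tz":50,"ax":0,"ay":0.4,"az":-6.2,"hand":85},{"tx":94,"ty":-339,"tz":50,"ax":0,"ay":0.4,"az":-6.2,"hand":85},{"tx":94,"ty":-339,"tz":50,"ax":0,"ay":0.4,"az":-6.2,"hand":85},{"tx":94,"ty":-339,"tz":50,"ax":0,"ay":0.4,"az":-6.2,"hand":85},{"tx":94,"ty":-339,"tz":50,"ax":0,"ay":0.4,"az":-6.2,"hand":85},{"tx":94,"ty":-339,"tz":50,"ax":0,"ay":0.4,"az":-6.2,"hand":85},{"tx":94,"ty":-339,"tz":50,"ax":0,"ay":0.4,"az":-6.2,"hand":85},{"tx":94,"ty":-339,"tz":50,"ax":0,"ay":0.4,"az":-6.2,"hand":85},{"tx":94,"ty":-339,"tz":50,"ax":0,"ay":0.4,"az":-6.2,"hand":85}]'; python3 plan.py 522.7 -171.5 14 3.7
python3 - <<'E'
from h import *;from bench import read_camera
W=read_camera("wrist");pickle.dump(W,open("w5.pkl","wb"));cv2.imwrite("pics/w5.png",W["image"][:,:,::-1])
hsv=cv2.cvtColor(W["image"],cv2.COLOR_RGB2HSV);H,S,V=[hsv[...,i].astype(int) for i in range(3)]
m=(H<20)&(S>110)&(V>50);
cs,_=cv2.findContours(m.astype(np.uint8),cv2.RETR_EXTERNAL,cv2.CHAIN_APPROX_NONE)
k=max(cs,key=cv2.contourArea);print(rect(W,k,.008),cv2.boundingRect(k),cv2.contourArea(k))
E
```

```text
time_s: 7.5
tcp_pos: [0.521, -0.1703, 0.1166]
eef_rot: [0.105, -3.133, -0.001]
contact_force: [-0.1, 0.3, 0.8]
width: 0.073
grasp_force: 0.0
t [ -2.3  -1.4 102.5] a [ 0.  -0.4  0.1] | now [ 521.  -170.3  116.6] F [-0.12  0.33  0.83] w 73.0 g 0.0 T 7.5 j6 -0.5
[558.0, -170.3, 127.6, 48.4, 3.7] (242, 173, 64, 146) 8582.0
```

```bash
python3 -m jog '[{"tx":0,"ty":-2.5,"tz":40,"ax":0,"ay":-0.4,"az":0,"hand":85},{"tx":0,"ty":-2.5,"tz":75,"ax":0,"ay":-0.4,"az":0,"hand":85},{"tx":0,"ty":-2.5,"tz":95,"ax":0,"ay":-0.4,"az":0,"hand":85},{"tx":0,"ty":-2.5,"tz":104,"ax":0,"ay":-0.4,"az":0,"hand":85},{"tx":0,"ty":-2.5,"tz":108,"ax":0,"ay":-0.4,"az":0,"hand":85},{"tx":0,"ty":-2.5,"tz":108,"ax":0,"ay":-0.4,"az":0,"hand":85}]' 20; python3 plan.py 521 -172.8 7 3.7
```

```text
time_s: 8.15
tcp_pos: [0.5206, -0.174, 0.009]
eef_rot: [-0.103, 3.139, 0.0]
contact_force: [-0.9, 0.2, -0.2]
width: 0.0726
grasp_force: 0.0
t [-0.5  1.2  2. ] a [0.  0.  0.1] | now [ 520.6 -174.     9. ] F [-0.89  0.16 -0.19] w 72.6 g 0.0 T 8.15 j6 -0.51
```

```bash
python3 -m jog '[{"tx":0,"ty":1,"tz":2,"ax":0,"ay":0,"az":0,"hand":80},{"tx":0,"ty":1,"tz":2,"ax":0,"ay":0,"az":0,"hand":55},{"tx":0,"ty":1,"tz":2,"ax":0,"ay":0,"az":0,"hand":50},{"tx":0,"ty":1,"tz":2,"ax":0,"ay":0,"az":0,"hand":50},{"tx":0,"ty":1,"tz":2,"ax":0,"ay":0,"az":0,"hand":50},{"tx":0,"ty":1,"tz":2,"ax":0,"ay":0,"az":0,"hand":50}]' 25; python3 plan.py 521 -172.8 7 3.7
```

```text
time_s: 8.75
tcp_pos: [0.5208, -0.1735, 0.0077]
eef_rot: [-0.102, 3.138, -0.0]
contact_force: [-0.5, -0.2, 5.8]
width: 0.0491
grasp_force: 26.4
t [-0.2  0.7  0.7] a [-0.   0.1  0. ] | now [ 520.8 -173.5    7.7] F [-0.53 -0.22  5.81] w 49.1 g 26.4 T 8.75 j6 -0.5
```

```bash
python3 -m jog '[{"tx":0,"ty":0.7,"tz":-10,"ax":0,"ay":0,"az":0,"hand":50},{"tx":0,"ty":0.7,"tz":-30,"ax":0,"ay":0,"az":0,"hand":50},{"tx":0,"ty":0.7,"tz":-60,"ax":0,"ay":0,"az":0,"hand":50},{"tx":0,"ty":0.7,"tz":-80,"ax":0,"ay":0,"az":0,"hand":50},{"tx":0,"ty":0.7,"tz":-80,"ax":0,"ay":0,"az":0,"hand":50}]' 30; python3 plan.py 414.6 171.5 80 -2.65
```

```text
time_s: 9.25
tcp_pos: [0.5223, -0.1737, 0.09]
eef_rot: [-0.102, 3.134, -0.004]
contact_force: [0.6, -0.1, -0.1]
width: 0.0486
grasp_force: 31.7
t [ 85.2 351.4   8.5] a [-0.2  0.3  6.4] | now [ 522.3 -173.7   90. ] F [ 0.57 -0.12 -0.06] w 48.6 g 31.7 T 9.25 j6 -0.5
```

```bash
python3 -m jog '[{"tx":5,"ty":20,"tz":0,"ax":0,"ay":0,"az":0.6,"hand":50},{"tx":15,"ty":60,"tz":0,"ax":0,"ay":0,"az":1.2,"hand":50},{"tx":25,"ty":100,"tz":0,"ax":0,"ay":0,"az":2,"hand":50},{"tx":35,"ty":140,"tz":0,"ax":0,"ay":0,"az":2.8,"hand":50},{"tx":45,"ty":180,"tz":0,"ax":0,"ay":0,"az":3.5,"hand":50},{"tx":55,"ty":220,"tz":0,"ax":0,"ay":0,"az":4.2,"hand":50},{"tx":65,"ty":260,"tz":0,"ax":0,"ay":0,"az":5,"hand":50},{"tx":74,"ty":300,"tz":0,"ax":0,"ay":0,"az":5.6,"hand":50},{"tx":80,"ty":330,"tz":4,"ax":0,"ay":0,"az":6.2,"hand":50},{"tx":85,"ty":351,"tz":8,"ax":0,"ay":0,"az":6.4,"hand":50},{"tx":85,"ty":351,"tz":8,"ax":0,"ay":0,"az":6.4,"hand":50},{"tx":85,"ty":351,"tz":8,"ax":0,"ay":0,"az":6.4,"hand":50}]' 30; python3 plan.py 414.6 171.5 80 -2.65
python3 - <<'E'
from h import *;from bench import read_camera
W=read_camera("wrist");T=read_camera("top");pickle.dump((W,T),open("w6.pkl","wb"))
hsv=cv2.cvtColor(W["image"],cv2.COLOR_RGB2HSV);print(hsv[230,275],hsv[250,275])
p=np.zeros((420,790,3),np.uint8);p[:,:560]=W["image"];p[:400,560:790]=cv2.resize(T["image"][140:260,165:234],(230,400))
cv2.imwrite("pics/w6.png",p[:,:,::-1])
E
```

```text
time_s: 10.45
tcp_pos: [0.4114, 0.172, 0.0779]
eef_rot: [-0.072, -3.139, 0.001]
contact_force: [-0.3, -0.6, -0.2]
width: 0.0489
grasp_force: 31.7
t [-3.2 -0.4 -2.1] a [-0.  -0.1  0. ] | now [411.4 172.   77.9] F [-0.27 -0.58 -0.25] w 48.9 g 31.7 T 10.45 j6 0.3
[ 11 150 100] [ 12 150 100]
```

View pics/w6.png

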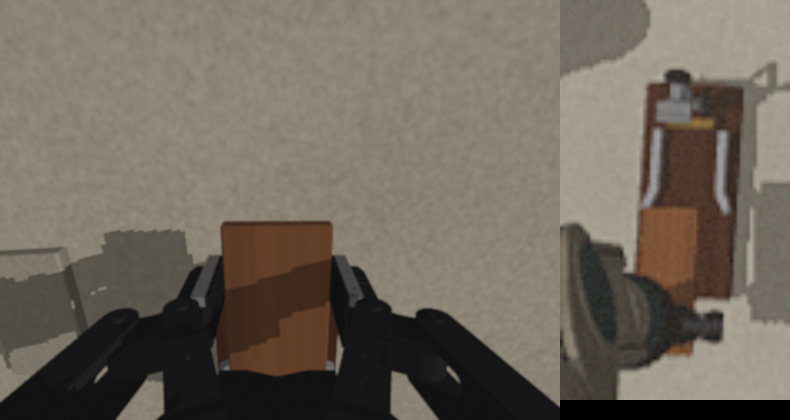

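The panel is held square: its tail edge is at wrist row 222, columns 222–333. The top view shows its front short of the guide mouths. I'm measuring its offset and yaw.

```bash
cat > pm.py <<'E'
from h import *
C0=np.array([540.5,165.7]);A=np.radians(-2.65);RH=np.array([[np.cos(A),-np.sin(A)],[np.sin(A),np.cos(A)]])
def panel(c,near,z,rows=None):
    hsv=cv2.cvtColor(c["image"],cv2.COLOR_RGB2HSV);H,S,V=[hsv[...,i].astype(int) for i in range(3)]
    m=((H<20)&(S>130)&(V>72)).astype(np.uint8)
    return m
E
python3 - <<'E'
from pm import *
W,T=pickle.load(open("w6.pkl","rb"))
m=panel(W,0,0);
hsv=cv2.cvtColor(W["image"],cv2.COLOR_RGB2HSV);m=((hsv[...,1]>110)&(hsv[...,0]<20)).astype(np.uint8)
L=[];R=[]
for r in range(228,262,3):
    q=np.where(m[r,200:360])[0]+200;L.append((q.min()-.5,r));R.append((q.max()+.5,r))
for P in(L,R):
    X=(ray(W,P,.078)[:,:2]*1e3-C0)@RH;f=np.polyfit(X[:,0],X[:,1],1);print("edge y mean",X[:,1].mean().round(1),"x",X[:,0].mean().round(1),"slope deg",np.degrees(np.arctan(f[0])).round(2))
col=np.where(m[200:260,278])[0].min()+200;print("tail", ((ray(W,(278,col),.078)[0,:2]*1e3-C0)@RH).round(1))
# top view: front edge & sides, z .078
hsv=cv2.cvtColor(T["image"],cv2.COLOR_RGB2HSV);V=hsv[...,2].astype(int);print(hsv[215,200],hsv[215,190],hsv[195,197])
mt=((hsv[...,0]<20)&(hsv[...,1]>110)&(V>95)).astype(np.uint8);k=blob(mt,(198,215));
b=cv2.boundingRect(k);print(b)
for r in(206,210,214,218):
    q=np.where(mt[r,180:225])[0]+180;print(((ray(T,[(q.min()-.5,r),(q.max()+.5,r)],.078)[:,:2]*1e3-C0)@RH).round(1).tolist())
print("front",((ray(T,(197,b[1]-.5),.078)[0,:2]*1e3-C0)@RH).round(1))
# guides in original top image: bright metal columns rows 178..190 
c=pickle.load(open("top.pkl","rb"));g=cv2.cvtColor(c["image"],cv2.COLOR_RGB2HSV)
for r in(182,185,188): 
    q=np.where((g[r,185:222,2]>105)&(g[r,185:222,1]<60))[0]+185;print(r,q)
E
```

```text
edge y mean -24.0 x -146.5 slope deg -0.73
edge y mean 24.6 x -146.5 slope deg 2.5
tail [-157.2    0.8]
[ 12 143 125] [ 14 154 124] [15 93 55]
(189, 202, 17, 25)
[[-38.1, 23.1], [-35.9, -23.9]]
[[-50.0, 25.3], [-47.7, -24.6]]
[[-61.7, 24.5], [-59.4, -25.3]]
[[-73.4, 23.8], [-71.2, -23.1]]
front [-23.8   2. ]
182 [185 186 187 188 189 193 194 200 201 202 203 204 213 219 220 221]
185 [185 186 187 188 189 192 193 194 219 220 221]
188 [185 186 187 188 192 193 194 213 214 219 220 221]
```

```bash
python3 -m jog '[{"tx":0,"ty":-0.3,"tz":20,"ax":0,"ay":0,"az":0,"hand":50},{"tx":0,"ty":-0.3,"tz":40,"ax":0,"ay":0,"az":0,"hand":50},{"tx":0,"ty":-0.3,"tz":50,"ax":0,"ay":0,"az":0,"hand":50},{"tx":0,"ty":-0.3,"tz":55,"ax":0,"ay":0,"az":0,"hand":50},{"tx":0,"ty":-0.3,"tz":56,"ax":0,"ay":0,"az":0,"hand":50},{"tx":0,"ty":-0.3,"tz":56,"ax":0,"ay":0,"az":0,"hand":50}]'; python3 plan.py 414.6 171.5 20 -2.65;  python3 -m jog '[{"tx":0,"ty":0,"tz":1,"ax":0,"ay":0,"az":0,"hand":50},{"tx":0,"ty":0,"tz":1.5,"ax":0,"ay":0,"az":0,"hand":50}]'; python3 -m jog '[{"tx":0,"ty":0,"tz":1,"ax":0,"ay":0,"az":0,"hand":50},{"tx":0,"ty":0,"tz":1,"ax":0,"ay":0,"az":0,"hand":50}]'
```

```text
time_s: 11.15
tcp_pos: [0.4128, 0.1719, 0.0231]
eef_rot: [0.074, 3.14, 0.001]
contact_force: [0.6, 1.2, -0.4]
width: 0.049
grasp_force: 31.7
t [-1.8 -0.3  3.1] a [ 0.   0.  -0.1] | now [412.8 171.9  23.1] F [ 0.6   1.2  -0.36] w 49.0 g 31.7 T 11.15 j6 0.3
time_s: 11.35
tcp_pos: [0.4129, 0.1722, 0.0217]
eef_rot: [0.073, 3.139, 0.001]
contact_force: [1.5, 0.2, -0.3]
width: 0.0486
grasp_force: 31.7
time_s: 11.55
tcp_pos: [0.4123, 0.1721, 0.0203]
eef_rot: [0.073, 3.14, 0.001]
contact_force: [0.6, -1.0, -0.3]
width: 0.0487
grasp_force: 31.7
```

```bash
python3 -m jog '[{"tx":0,"ty":0,"tz":1,"ax":0,"ay":0,"az":0,"hand":50},{"tx":0,"ty":0,"tz":1,"ax":0,"ay":0,"az":0,"hand":50}]';python3 -m jog '[{"tx":0,"ty":0,"tz":0.7,"ax":0,"ay":0,"az":0,"hand":50},{"tx":0,"ty":0,"tz":0.7,"ax":0,"ay":0,"az":0,"hand":50}]'
```

```text
time_s: 11.75
tcp_pos: [0.4124, 0.1721, 0.0195]
eef_rot: [0.073, 3.141, 0.001]
contact_force: [-1.0, -0.7, 3.0]
width: 0.0488
grasp_force: 32.1
time_s: 11.95
tcp_pos: [0.4123, 0.1721, 0.019]
eef_rot: [-0.073, -3.141, -0.001]
contact_force: [-3.0, -0.4, 7.4]
width: 0.0488
grasp_force: 32.4
```

```bash
python3 -m jog '[{"tx":0,"ty":-0.3,"tz":-0.6,"ax":0,"ay":0,"az":0,"hand":50},{"tx":-6,"ty":-0.3,"tz":-0.6,"ax":0,"ay":0,"az":0,"hand":50},{"tx":-12,"ty":-0.3,"tz":-0.6,"ax":0,"ay":0,"az":0,"hand":50},{"tx":-18,"ty":-0.3,"tz":-0.6,"ax":0,"ay":0,"az":0,"hand":50},{"tx":-24,"ty":-0.3,"tz":-0.6,"ax":0,"ay":0,"az":0,"hand":50}]'; python3 -m jog '[{"tx":-4,"ty":0,"tz":0,"ax":0,"ay":0,"az":0,"hand":50},{"tx":-8,"ty":0,"tz":0,"ax":0,"ay":0,"az":0,"hand":50},{"tx":-12,"ty":0,"tz":0,"ax":0,"ay":0,"az":0,"hand":50}]'
```

```text
time_s: 12.45
tcp_pos: [0.4328, 0.1707, 0.0195]
eef_rot: [-0.072, -3.133, -0.001]
contact_force: [-12.4, 0.5, 21.4]
width: 0.0492
grasp_force: 33.8
time_s: 12.75
tcp_pos: [0.4454, 0.1701, 0.0197]
eef_rot: [-0.073, -3.135, -0.001]
contact_force: [-11.2, -0.3, 16.6]
width: 0.0488
grasp_force: 33.4
```

```bash
python3 -m jog '[{"tx":0,"ty":0,"tz":-0.6,"ax":0,"ay":0,"az":0,"hand":50},{"tx":0,"ty":0,"tz":-0.6,"ax":0,"ay":0,"az":0,"hand":50}]'; python3 -m jog '[{"tx":-4,"ty":0,"tz":-0.5,"ax":0,"ay":0,"az":0,"hand":50},{"tx":-8,"ty":0,"tz":-0.5,"ax":0,"ay":0,"az":0,"hand":50},{"tx":-12,"ty":0,"tz":-0.5,"ax":0,"ay":0,"az":0,"hand":50}]';python3 plan.py 495.5 167.8 20 -2.65
```

```text
time_s: 12.95
tcp_pos: [0.4487, 0.17, 0.0198]
eef_rot: [0.074, 3.14, 0.001]
contact_force: [-1.1, 0.3, 2.7]
width: 0.0488
grasp_force: 32.1
time_s: 13.25
tcp_pos: [0.4607, 0.1694, 0.02]
eef_rot: [0.074, 3.141, 0.0]
contact_force: [-0.2, 0.4, -1.2]
width: 0.0486
grasp_force: 31.7
t [-34.8   0.   -0. ] a [ 0.  0. -0.] | now [460.7 169.4  20. ] F [-0.18  0.38 -1.23] w 48.6 g 31.7 T 13.25 j6 0.27
```

```bash
python3 -m jog '[{"tx":-5,"ty":0,"tz":0,"ax":0,"ay":0,"az":0,"hand":50},{"tx":-10,"ty":0,"tz":0,"ax":0,"ay":0,"az":0,"hand":50},{"tx":-14,"ty":0,"tz":0,"ax":0,"ay":0,"az":0,"hand":50},{"tx":-17,"ty":0,"tz":0,"ax":0,"ay":0,"az":0,"hand":50},{"tx":-18,"ty":0,"tz":0,"ax":0,"ay":0,"az":0,"hand":50}]'; python3 -m jog '[{"tx":-1,"ty":0,"tz":0,"ax":0,"ay":0,"az":0,"hand":50},{"tx":-2,"ty":0,"tz":0,"ax":0,"ay":0,"az":0,"hand":50}]'
```

```text
time_s: 13.75
tcp_pos: [0.4787, 0.1686, 0.0202]
eef_rot: [0.074, 3.14, 0.001]
contact_force: [0.4, -0.3, 0.4]
width: 0.049
grasp_force: 31.7
time_s: 13.95
tcp_pos: [0.48, 0.1685, 0.0201]
eef_rot: [-0.073, -3.14, -0.0]
contact_force: [0.1, 0.7, -1.4]
width: 0.0487
grasp_force: 31.7
```

```bash
python3 -m jog '[{"tx":-1,"ty":0,"tz":0,"ax":0,"ay":0,"az":0,"hand":50},{"tx":-2,"ty":0,"tz":0,"ax":0,"ay":0,"az":0,"hand":50}]'
```

```text
time_s: 14.15
tcp_pos: [0.4821, 0.1684, 0.0202]
eef_rot: [-0.073, -3.141, -0.001]
contact_force: [0.1, 0.2, -1.3]
width: 0.0492
grasp_force: 31.7
```

```bash
python3 -m jog '[{"tx":-1,"ty":0,"tz":0,"ax":0,"ay":0,"az":0,"hand":50},{"tx":-2,"ty":0,"tz":0,"ax":0,"ay":0,"az":0,"hand":50}]' | sed -n 2p\;4p
```

```text
tcp_pos: [0.4842, 0.1683, 0.0202]
contact_force: [0.6, 0.1, -0.0]
```

```bash
python3 -m jog '[{"tx":-1,"ty":0,"tz":0,"ax":0,"ay":0,"az":0,"hand":50},{"tx":-2,"ty":0,"tz":0,"ax":0,"ay":0,"az":0,"hand":50}]' | sed -n 2p\;4p
```

```text
tcp_pos: [0.4863, 0.1682, 0.0202]
contact_force: [0.4, -0.1, -0.2]
```

```bash
python3 -m jog '[{"tx":-1,"ty":0,"tz":0,"ax":0,"ay":0,"az":0,"hand":50},{"tx":-2,"ty":0,"tz":0,"ax":0,"ay":0,"az":0,"hand":50}]' | sed -n 2p\;4p
```

```text
tcp_pos: [0.4883, 0.1682, 0.0202]
contact_force: [-0.2, -0.1, -1.2]
```

```bash
python3 -m jog '[{"tx":-1,"ty":0,"tz":0,"ax":0,"ay":0,"az":0,"hand":50},{"tx":-1.5,"ty":0,"tz":0,"ax":0,"ay":0,"az":0,"hand":50}]' | sed -n 2p\;4p
```

```text
tcp_pos: [0.4898, 0.1681, 0.0202]
contact_force: [0.4, 0.1, -0.4]
```

```bash
python3 -m jog '[{"tx":-1,"ty":0,"tz":0,"ax":0,"ay":0,"az":0,"hand":50},{"tx":-1.5,"ty":0,"tz":0,"ax":0,"ay":0,"az":0,"hand":50}]' | sed -n 2p\;4p
```

```text
tcp_pos: [0.4912, 0.168, 0.0202]
contact_force: [0.4, -0.4, -1.1]
```

```bash
python3 -m jog '[{"tx":-1,"ty":0,"tz":0,"ax":0,"ay":0,"az":0,"hand":50},{"tx":-1.5,"ty":0,"tz":0,"ax":0,"ay":0,"az":0,"hand":50}]' | sed -n 2p\;4p
```

```text
tcp_pos: [0.4927, 0.1679, 0.0202]
contact_force: [-0.2, -0.7, -0.2]
```

```bash
python3 -m jog '[{"tx":-1,"ty":0,"tz":0,"ax":0,"ay":0,"az":0,"hand":50},{"tx":-1.5,"ty":0,"tz":0,"ax":0,"ay":0,"az":0,"hand":50}]' | sed -n 2p\;4p
```

```text
tcp_pos: [0.4928, 0.1679, 0.0198]
contact_force: [-3.1, 0.8, 1.6]
```

```bash
python3 -m jog '[{"tx":-1,"ty":0,"tz":0,"ax":0,"ay":0,"az":0,"hand":50},{"tx":-1.5,"ty":0,"tz":0,"ax":0,"ay":0,"az":0,"hand":50}]' | sed -n 2p\;4p
```

```text
tcp_pos: [0.4928, 0.1679, 0.0198]
contact_force: [-7.3, 2.1, 5.8]
```

The stop is felt at TCP x ≈ 0.4928. I'm easing the push to a light one and letting go.

```bash
python3 -m jog '[{"tx":1.2,"ty":0,"tz":-0.2,"ax":0,"ay":0,"az":0,"hand":50},{"tx":1.2,"ty":0,"tz":-0.2,"ax":0,"ay":0,"az":0,"hand":50}]' | sed -n 2p\;4p;  python3 -m jog '[{"tx":0,"ty":0,"tz":0,"ax":0,"ay":0,"az":0,"hand":62},{"tx":0,"ty":0,"tz":0,"ax":0,"ay":0,"az":0,"hand":75},{"tx":0,"ty":0,"tz":0,"ax":0,"ay":0,"az":0,"hand":75}]'|sed -n 2p\;4,5p; python3 -m jog '[{"tx":0,"ty":0,"tz":-15,"ax":0,"ay":0,"az":0,"hand":75},{"tx":0,"ty":0,"tz":-50,"ax":0,"ay":0,"az":0,"hand":75},{"tx":0,"ty":0,"tz":-100,"ax":0,"ay":0,"az":0,"hand":60},{"tx":0,"ty":0,"tz":-140,"ax":0,"ay":0,"az":0,"hand":55},{"tx":0,"ty":0,"tz":-140,"ax":0,"ay":0,"az":0,"hand":55}]' ; python3 plan.py 631.4 161.5 160 -2.65
python3 - <<'E'
from pm import *;from bench import read_camera
W=read_camera("wrist");pickle.dump(W,open("w7.pkl","wb"))
hsv=cv2.cvtColor(W["image"],cv2.COLOR_RGB2HSV)
m=((hsv[...,1]>120)&(hsv[...,0]<20)&(hsv[...,2]>75)).astype(np.uint8)
cs,_=cv2.findContours(m,cv2.RETR_EXTERNAL,cv2.CHAIN_APPROX_NONE);k=max(cs,key=cv2.contourArea)
r=rect(W,k,.020);print(r,((np.array(r[:2])-C0)@RH).round(1))
p=np.zeros((420,560,3),np.uint8);p[:]=W["image"];cv2.imwrite("pics/w7.png",p[:,:,::-1])
E
```

```text
tcp_pos: [0.4928, 0.1679, 0.0199]
contact_force: [-4.8, 0.2, -0.4]
tcp_pos: [0.4962, 0.1679, 0.021]
contact_force: [-0.6, 0.6, -0.6]
width: 0.0641
time_s: 16.75
tcp_pos: [0.5004, 0.1689, 0.1676]
eef_rot: [0.073, 3.126, 0.005]
contact_force: [1.2, -0.5, -0.6]
width: 0.0469
grasp_force: 0.0
t [-131.    -1.2    9.5] a [ 0.2  0.8 -0. ] | now [500.4 168.9 167.6] F [ 1.17 -0.55 -0.57] w 46.9 g 0.0 T 16.75 j6 0.25
[535.8, 166.7, 140.3, 49.6, -2.2] [-4.7  0.8]
```

View pics/w7.png

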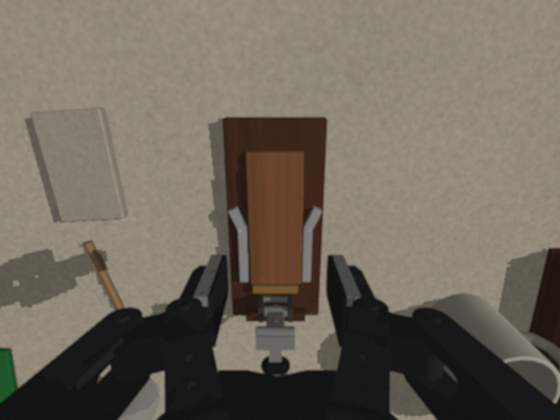

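The panel lies between the guides with its front at the brass stop (row 287). The clip is still up, its knob at about (275,366). I'm locating the knob from this image by code.

```bash
python3 - <<'E'
from pm import *
W,S,T=pickle.load(open("up.pkl","rb"))
for n,c,(x0,y0,x1,y1) in(("up",W,(250,200,300,235)),("w7",pickle.load(open("w7.pkl","rb")),(255,345,296,368))):
    k=c["image"].max(2)[y0:y1,x0:x1]<45;ys,xs=np.where(k)
    print(n,xs.min()+x0,xs.max()+x0,ys.min()+y0,ys.max()+y0,(ray(c,((xs.min()+xs.max())/2+x0,(ys.min()+ys.max())/2+y0),.087)*1e3).round(1))
c=pickle.load(open("w7.pkl","rb"))
print("tail",((ray(c,(275,151.5),.02)[0,:2]*1e3-C0)@RH).round(1))
E
python3 plan.py 629.5 161.5 160 -2.65
```

```text
up 259 289 206 222 [[629.5 161.8  87. ]]
w7 262 288 358 367 [[626.7 161.7  87. ]]
tail [-74.4   0.4]
t [-131.2   -0.8    5.9] a [ 0.1  0.6 -0. ] | now [498.4 168.4 164.6] F [ 0.16 -1.01 -0.01] w 46.7 g 0.0 T 16.8 j6 0.25
```

```bash
python3 -m jog '[{"tx":-40,"ty":-0.8,"tz":6,"ax":0,"ay":0,"az":0,"hand":50},{"tx":-80,"ty":-0.8,"tz":6,"ax":0,"ay":0,"az":0,"hand":50},{"tx":-115,"ty":-0.8,"tz":6,"ax":0,"ay":0,"az":0,"hand":50},{"tx":-129,"ty":-0.8,"tz":6,"ax":0,"ay":0,"az":0,"hand":50},{"tx":-129,"ty":-0.8,"tz":6,"ax":0,"ay":0,"az":0,"hand":50},{"tx":-129,"ty":-0.8,"tz":6,"ax":0,"ay":0,"az":0,"hand":50},{"tx":-129,"ty":-0.8,"tz":6,"ax":0,"ay":0,"az":0,"hand":50}]' | sed -n 1,2p; python3 plan.py 629.5 161.6 76 -2.65
python3 - <<'E'
from pm import *;from bench import read_camera
c=read_camera("wrist");x0,y0,x1,y1=245,180,305,245
k=cv2.inRange(c["image"].max(2)[y0:y1,x0:x1],0,45);ys,xs=np.where(k)
print(xs.min()+x0,xs.max()+x0,ys.min()+y0,ys.max()+y0,(ray(c,((xs.min()+xs.max())/2+x0,(ys.min()+ys.max())/2+y0),.087)*1e3).round(1))
E
```

```text
time_s: 17.5
tcp_pos: [0.6215, 0.161, 0.1534]
t [-8.1  1.  77.4] a [-0.  -0.1 -0. ] | now [621.5 161.  153.4] F [0.53 0.44 0.74] w 42.7 g 0.0 T 17.5 j6 0.2
245 295 180 244 [[611.5 157.   87. ]]
```

```bash
python3 -m jog '[{"tx":-8,"ty":0.8,"tz":0,"ax":0,"ay":0,"az":0,"hand":50},{"tx":-8,"ty":0.8,"tz":20,"ax":0,"ay":0,"az":0,"hand":50},{"tx":-8,"ty":0.8,"tz":35,"ax":0,"ay":0,"az":0,"hand":50},{"tx":-8,"ty":0.8,"tz":35,"ax":0,"ay":0,"az":0,"hand":50}]' | sed -n 1,2p; python3 plan.py 629.5 161.6 76 -2.65
python3 - <<'E'
from pm import *;from bench import read_camera
c=read_camera("wrist");u=proj(c,[.6295,.1617,.087])[0];x0,y0=(u-[28,25]).astype(int)
k=cv2.inRange(c["image"].max(2)[y0:y0+50,x0:x0+56],0,40)
n,l,s,ce=cv2.connectedComponentsWithStats(k);print(u.round(0),x0,y0,s[1:].tolist())
i=1+np.argmax(s[1:,4]);b=s[i];print((ray(c,(b[0]+b[2]/2+x0,b[1]+b[3]/2+y0),.087)*1e3).round(1))
E
```

```text
time_s: 17.95
tcp_pos: [0.6288, 0.1611, 0.1164]
t [-0.9  0.6 40.4] a [-0.  -0.3 -0. ] | now [628.8 161.1 116.4] F [-0.13 -0.17 -1.17] w 42.7 g 0.0 T 17.95 j6 0.2
[278. 252.] 250 227 [[8, 15, 41, 22, 721]]
[[630.  161.9  87. ]]
```

```bash
python3 -m jog '[{"tx":-1,"ty":0.7,"tz":20,"ax":0,"ay":0,"az":0,"hand":50},{"tx":-1,"ty":0.7,"tz":34,"ax":0,"ay":0,"az":0,"hand":50},{"tx":-1,"ty":0.7,"tz":40.5,"ax":0,"ay":0,"az":0,"hand":50},{"tx":-1,"ty":0.7,"tz":40.5,"ax":0,"ay":0,"az":0,"hand":45}]' | sed -n 2p\;4p; python3 -m jog '[{"tx":0,"ty":0,"tz":0,"ax":0,"ay":0,"az":0,"hand":32},{"tx":0,"ty":0,"tz":0,"ax":0,"ay":0,"az":0,"hand":20},{"tx":0,"ty":0,"tz":0,"ax":0,"ay":0,"az":0,"hand":20},{"tx":0,"ty":0,"tz":0,"ax":0,"ay":0,"az":0,"hand":20},{"tx":0,"ty":0,"tz":0,"ax":0,"ay":0,"az":0,"hand":20}]' 40
```

```text
tcp_pos: [0.6312, 0.1619, 0.0776]
contact_force: [0.1, 0.2, -0.7]
time_s: 18.9
tcp_pos: [0.6328, 0.1616, 0.0797]
eef_rot: [0.074, 3.14, -0.001]
contact_force: [-2.0, -3.4, 4.1]
width: 0.0209
grasp_force: 39.2
```

```bash
python3 - <<'E'
import numpy as np
r=np.hypot(50,22);a0=np.arctan2(22,50)
f=lambda t:np.array([r*np.cos(a0+t),-r*np.sin(a0+t)])
for th in np.arange(1.4,-.01,-.05): print(round(th,2),(f(th)-f(1.4)).round(1),end=" ")
E
python3 -m jog '[{"tx":1.3,"ty":0,"tz":-0.3,"ax":0,"ay":0,"az":0,"hand":20},{"tx":2.7,"ty":0,"tz":-0.6,"ax":0,"ay":0,"az":0,"hand":20},{"tx":4,"ty":0,"tz":-0.9,"ax":0,"ay":0,"az":0,"hand":20},{"tx":5.4,"ty":0,"tz":-1.1,"ax":0,"ay":0,"az":0,"hand":20},{"tx":8.1,"ty":0,"tz":-1.4,"ax":0,"ay":0,"az":0,"hand":20}]'
```

```text
1.4 [0. 0.] 1.35 [ 2.7 -0.6] 1.3 [ 5.4 -1.1] 1.25 [ 8.1 -1.4] 1.2 [10.8 -1.6] 1.15 [13.5 -1.6] 1.1 [16.3 -1.5] 1.05 [19.  -1.3] 1.0 [21.7 -0.9] 0.95 [24.4 -0.5] 0.9 [27.   0.2] 0.85 [29.7  0.9] 0.8 [32.2  1.8] 0.75 [34.8  2.8] 0.7 [37.3  4. ] 0.65 [39.7  5.2] 0.6 [42.   6.6] 0.55 [44.3  8.1] 0.5 [46.5  9.7] 0.45 [48.6 11.5] 0.4 [50.7 13.3] 0.35 [52.6 15.2] 0.3 [54.4 17.2] 0.25 [56.2 19.3] 0.2 [57.8 21.5] 0.15 [59.3 23.8] 0.1 [60.7 26.1] 0.05 [62.  28.5] -0.0 [63.2 31. ] time_s: 19.4
tcp_pos: [0.6275, 0.1619, 0.0808]
eef_rot: [0.075, 3.134, -0.001]
contact_force: [6.8, -4.7, -2.6]
width: 0.0212
grasp_force: 39.1
```

```bash
python3 -m jog '[{"tx":2.7,"ty":-0.7,"tz":-0.2,"ax":0,"ay":0,"az":0,"hand":20},{"tx":5.4,"ty":-0.7,"tz":-0.2,"ax":0,"ay":0,"az":0,"hand":20},{"tx":8.2,"ty":-0.7,"tz":-0.1,"ax":0,"ay":0,"az":0,"hand":20},{"tx":10.9,"ty":-0.7,"tz":0.1,"ax":0,"ay":0,"az":0,"hand":20}]' 60; python3 -m jog '[{"tx":2.7,"ty":0,"tz":0.4,"ax":0,"ay":0,"az":0,"hand":20},{"tx":5.4,"ty":0,"tz":0.8,"ax":0,"ay":0,"az":0,"hand":20},{"tx":8,"ty":0,"tz":1.5,"ax":0,"ay":0,"az":0,"hand":20}]'
```

```text
time_s: 19.8
tcp_pos: [0.6184, 0.1623, 0.0818]
eef_rot: [0.075, 3.13, 0.001]
contact_force: [8.5, -2.8, 0.4]
width: 0.0201
grasp_force: 58.9
time_s: 20.1
tcp_pos: [0.6084, 0.163, 0.081]
eef_rot: [0.076, 3.134, 0.002]
contact_force: [2.5, -1.7, 8.9]
width: 0.0181
grasp_force: 55.6
```

Run:
```python
from pm import *;from bench import read_camera,ctrl
c=read_camera("wrist");pickle.dump(c,open("w8.pkl","wb"));s=ctrl.observe();R=Ro.from_rotvec(s["eef_rot"]);p=s["tcp_pos"]
for z in(8,0,-11,-25):
  print(z,[proj(c,p+R.apply([x/1e3,0,z/1e3]))[0].round(0).tolist() for x in(-11,0,11)])
u=int(proj(c,p)[0,0]);V=c["image"].max(2);print("col",u)
print([(r,int(V[r,u-4:u+5].mean())) for r in range(150,400,6)])
for th in(.6,.8,.9,1,1.1,1.2):
    b=.4145+th;q=np.r_[(C0+RH@[75.5-54.6*np.cos(b),0])/1e3,(34+54.6*np.sin(b))/1e3];print(th,(q*1e3).round(1),proj(c,q).round(0))
print(p)
```

```text
8 [[277.0, 289.0], [277.0, 269.0], [277.0, 248.0]]
0 [[277.0, 298.0], [277.0, 278.0], [277.0, 256.0]]
-11 [[277.0, 313.0], [277.0, 291.0], [277.0, 268.0]]
-25 [[277.0, 334.0], [277.0, 311.0], [277.0, 286.0]]
col 276
[(150, 114), (156, 114), (162, 114), (168, 114), (174, 113), (180, 114), (186, 114), (192, 114), (198, 114), (204, 114), (210, 87), (216, 125), (222, 104), (228, 120), (234, 100), (240, 124), (246, 122), (252, 121), (258, 122), (264, 111), (270, 98), (276, 80), (282, 79), (288, 79), (294, 79), (300, 17), (306, 19), (312, 21), (318, 18), (324, 99), (330, 165), (336, 160), (342, 164), (348, 164), (354, 163), (360, 161), (366, 161), (372, 162), (378, 20), (384, 22), (390, 23), (396, 22)]
0.6 [587.1 163.5  80.4] [[276. 236.]]
0.8 [596.9 163.1  85.2] [[276. 261.]]
0.9 [602.1 162.8  86.8] [[276. 273.]]
1 [607.4 162.6  87.9] [[276. 285.]]
1.1 [612.9 162.4  88.5] [[276. 297.]]
1.2 [618.3 162.1  88.5] [[276. 307.]]
[0.60780452 0.16287512 0.08086478]
```

The knob sits about 11 mm to the +x side of the pads, with the clip near 1.2 rad, so the grip slipped along the pads. The spring still holds the clip up, so I'll regrasp more firmly and go slower.

```bash
python3 -m jog '[{"tx":-3,"ty":0,"tz":0,"ax":0,"ay":0,"az":0,"hand":30},{"tx":-6,"ty":0,"tz":0,"ax":0,"ay":0,"az":0,"hand":50},{"tx":-14,"ty":-0.5,"tz":0,"ax":0,"ay":0,"az":0,"hand":50},{"tx":-22,"ty":-1,"tz":1,"ax":0,"ay":0,"az":0,"hand":50},{"tx":-24,"ty":-1,"tz":1,"ax":0,"ay":0,"az":0,"hand":50},{"tx":-24,"ty":-1,"tz":1,"ax":0,"ay":0,"az":0,"hand":50}]' 100; python3 plan.py 632 161.8 77 -2.65
cat > kn.py <<'E'
from pm import *;from bench import read_camera,ctrl
c=read_camera("wrist");p=ctrl.observe()["tcp_pos"];u=int(proj(c,p)[0,0]);V=c["image"].max(2)
d=V[:,u-4:u+5].mean(1)<50;n,l,s,_=cv2.connectedComponentsWithStats(d.astype(np.uint8)[:,None])
s=[b for b in s[1:] if b[1]+b[3]<365 and b[3]>12];r=[(b[1],b[1]+b[3]) for b in s];print("dark rows",r)
th=np.arange(-.1,1.45,.01);b=.4145+th
q=np.c_[(C0+np.c_[75.5-54.6*np.cos(b),0*b]@RH.T)/1e3,(34+54.6*np.sin(b))/1e3];v=proj(c,q)[:,1]
for k in s:
    m=k[1]+k[3]/2;i=np.abs(v-m).argmin();print("theta",th[i].round(2),"knob",(q[i]*1e3).round(1),"tcp",(p*1e3).round(1))
E
python3 kn.py
```

```text
time_s: 20.75
tcp_pos: [0.6293, 0.1604, 0.0771]
eef_rot: [-0.074, -3.14, -0.001]
contact_force: [-0.8, -0.0, 0.0]
width: 0.0425
grasp_force: 0.0
t [-2.6  1.5  0.1] a [ 0.  -0.1 -0. ] | now [629.3 160.4  77.1] F [-0.77 -0.04  0.01] w 42.5 g 0.0 T 20.75 j6 0.2
dark rows [(np.int32(283), np.int32(307))]
theta 1.44 knob [631.2 161.5  86.4] tcp [629.  160.5  77.2]
```

```bash
python3 -m jog '[{"tx":-3,"ty":1.2,"tz":0,"ax":0,"ay":0,"az":0,"hand":40},{"tx":-3,"ty":1.2,"tz":0,"ax":0,"ay":0,"az":0,"hand":30},{"tx":-3,"ty":1.2,"tz":0,"ax":0,"ay":0,"az":0,"hand":10},{"tx":-3,"ty":1.2,"tz":0,"ax":0,"ay":0,"az":0,"hand":10},{"tx":-3,"ty":1.2,"tz":0,"ax":0,"ay":0,"az":0,"hand":10},{"tx":-3,"ty":1.2,"tz":0,"ax":0,"ay":0,"az":0,"hand":10}]' 100;python3 kn.py
python3 -m jog '[{"tx":0.7,"ty":0,"tz":-0.1,"ax":0,"ay":0,"az":0,"hand":10},{"tx":1.4,"ty":0,"tz":-0.3,"ax":0,"ay":0,"az":0,"hand":10},{"tx":2.1,"ty":0,"tz":-0.4,"ax":0,"ay":0,"az":0,"hand":10},{"tx":2.7,"ty":0,"tz":-0.6,"ax":0,"ay":0,"az":0,"hand":10},{"tx":3.4,"ty":0,"tz":-0.8,"ax":0,"ay":0,"az":0,"hand":10},{"tx":4.1,"ty":0,"tz":-0.9,"ax":0,"ay":0,"az":0,"hand":10},{"tx":4.8,"ty":0,"tz":-1,"ax":0,"ay":0,"az":0,"hand":10},{"tx":5.4,"ty":0,"tz":-1.1,"ax":0,"ay":0,"az":0,"hand":10}]'; python3 kn.py
```

```text
time_s: 21.4
tcp_pos: [0.6325, 0.1616, 0.0782]
eef_rot: [0.074, 3.14, 0.001]
contact_force: [-0.8, 0.5, 4.3]
width: 0.0187
grasp_force: 97.6
dark rows [(np.int32(275), np.int32(299))]
theta 1.44 knob [631.2 161.5  86.4] tcp [632.5 161.6  78.1]
time_s: 22.25
tcp_pos: [0.6293, 0.1617, 0.0789]
eef_rot: [0.074, 3.136, 0.001]
contact_force: [7.2, -1.4, -2.5]
width: 0.0188
grasp_force: 97.7
dark rows [(np.int32(275), np.int32(299))]
theta 1.39 knob [628.6 161.6  87.1] tcp [629.2 161.7  78.9]
```

```bash
python3 -m jog '[{"tx":1.4,"ty":0,"tz":-0.2,"ax":0,"ay":0,"az":0,"hand":10},{"tx":2.7,"ty":0,"tz":-0.3,"ax":0,"ay":0,"az":0,"hand":10},{"tx":4.1,"ty":0,"tz":-0.4,"ax":0,"ay":0,"az":0,"hand":10},{"tx":5.4,"ty":0,"tz":-0.5,"ax":0,"ay":0,"az":0,"hand":10},{"tx":6.8,"ty":0,"tz":-0.5,"ax":0,"ay":0,"az":0,"hand":10},{"tx":8.1,"ty":-0.2,"tz":-0.5,"ax":0,"ay":0,"az":0,"hand":10},{"tx":9.5,"ty":-0.2,"tz":-0.5,"ax":0,"ay":0,"az":0,"hand":10},{"tx":10.9,"ty":-0.2,"tz":-0.4,"ax":0,"ay":0,"az":0,"hand":10}]'; python3 kn.py
```

```text
time_s: 23.1
tcp_pos: [0.6213, 0.1621, 0.0799]
eef_rot: [0.074, 3.13, 0.001]
contact_force: [12.0, -0.9, -5.8]
width: 0.0187
grasp_force: 97.8
dark rows [(np.int32(273), np.int32(299))]
theta 1.23 knob [619.9 162.   88.5] tcp [621.1 162.1  79.9]
```

```bash
python3 -m jog '[{"tx":1.4,"ty":0,"tz":0.1,"ax":0,"ay":0,"az":0,"hand":10},{"tx":2.7,"ty":0,"tz":0.2,"ax":0,"ay":0,"az":0,"hand":10},{"tx":4.1,"ty":0,"tz":0.4,"ax":0,"ay":0,"az":0,"hand":10},{"tx":5.4,"ty":0,"tz":0.6,"ax":0,"ay":0,"az":0,"hand":10},{"tx":6.8,"ty":0,"tz":0.8,"ax":0,"ay":0,"az":0,"hand":10},{"tx":8.1,"ty":0,"tz":1,"ax":0,"ay":0,"az":0,"hand":10},{"tx":9.4,"ty":0,"tz":1.4,"ax":0,"ay":0,"az":0,"hand":10},{"tx":10.7,"ty":0,"tz":1.7,"ax":0,"ay":0,"az":0,"hand":10},{"tx":12,"ty":0,"tz":2,"ax":0,"ay":0,"az":0,"hand":10},{"tx":13.4,"ty":0,"tz":2.4,"ax":0,"ay":0,"az":0,"hand":10}]'; python3 kn.py
```

```text
time_s: 24.15
tcp_pos: [0.6072, 0.1625, 0.0806]
eef_rot: [0.073, 3.131, -0.001]
contact_force: [2.7, -2.7, 14.3]
width: 0.0143
grasp_force: 151.2
dark rows [(np.int32(296), np.int32(322))]
theta 1.19 knob [617.8 162.1  88.6] tcp [607.  162.5  80.7]
```

The grip slid again with the clip near 1.15 rad; it is still in the held-up zone. I'll regrasp, keeping more pad behind the knob, and check whether the load comes from the damper or the spring.

```bash
python3 -m jog '[{"tx":-2,"ty":0,"tz":0,"ax":0,"ay":0,"az":0,"hand":30},{"tx":-6,"ty":0,"tz":0,"ax":0,"ay":0,"az":0,"hand":50},{"tx":-16,"ty":-0.5,"tz":0,"ax":0,"ay":0,"az":0,"hand":50},{"tx":-26,"ty":-0.5,"tz":-1,"ax":0,"ay":0,"az":0,"hand":50},{"tx":-33,"ty":-0.5,"tz":-2,"ax":0,"ay":0,"az":0,"hand":45},{"tx":-33,"ty":-0.5,"tz":-2,"ax":0,"ay":0,"az":0,"hand":40},{"tx":-33,"ty":-0.5,"tz":-2,"ax":0,"ay":0,"az":0,"hand":35}]' 120; python3 kn.py; python3 plan.py 635 161.6 77 -2.65
```

```text
time_s: 24.9
tcp_pos: [0.6355, 0.1606, 0.0784]
eef_rot: [-0.074, -3.14, -0.0]
contact_force: [-0.3, -0.1, -0.4]
width: 0.03
grasp_force: 0.0
dark rows [(np.int32(268), np.int32(293))]
theta 1.44 knob [631.2 161.5  86.4] tcp [635.2 160.7  78.4]
t [0.2 0.9 1.4] a [ 0.  -0.1 -0. ] | now [635.2 160.7  78.4] F [0.16 0.36 0.6 ] w 30.0 g 0.0 T 24.95 j6 0.2
```

```bash
python3 -m jog '[{"tx":0,"ty":0.9,"tz":1,"ax":0,"ay":0,"az":0,"hand":25},{"tx":0,"ty":0.9,"tz":1,"ax":0,"ay":0,"az":0,"hand":18},{"tx":0,"ty":0.9,"tz":1,"ax":0,"ay":0,"az":0,"hand":15},{"tx":0,"ty":0.9,"tz":1,"ax":0,"ay":0,"az":0,"hand":15}]' 120|sed -n '2p;4,6p';python3 kn.py
python3 -m jog '[{"tx":1.4,"ty":0,"tz":-0.3,"ax":0,"ay":0,"az":0,"hand":15},{"tx":2.7,"ty":0,"tz":-0.6,"ax":0,"ay":0,"az":0,"hand":15},{"tx":4.1,"ty":0,"tz":-0.9,"ax":0,"ay":0,"az":0,"hand":15},{"tx":5.4,"ty":0,"tz":-1.1,"ax":0,"ay":0,"az":0,"hand":15},{"tx":6.8,"ty":0,"tz":-1.3,"ax":0,"ay":0,"az":0,"hand":15},{"tx":8.1,"ty":0,"tz":-1.4,"ax":0,"ay":0,"az":0,"hand":15}]'|sed -n '2p;4,6p'
python3 -m jog '[{"tx":0,"ty":0,"tz":0,"ax":0,"ay":0,"az":0,"hand":15},{"tx":0,"ty":0,"tz":0,"ax":0,"ay":0,"az":0,"hand":15},{"tx":0,"ty":0,"tz":0,"ax":0,"ay":0,"az":0,"hand":15},{"tx":0,"ty":0,"tz":0,"ax":0,"ay":0,"az":0,"hand":15}]'|sed -n '2p;4,6p'; python3 kn.py
```

```text
tcp_pos: [0.6353, 0.1615, 0.0787]
contact_force: [-2.3, -1.6, 5.6]
width: 0.0177
grasp_force: 117.2
dark rows [(np.int32(269), np.int32(293))]
theta 1.44 knob [631.2 161.5  86.4] tcp [635.3 161.5  78.7]
tcp_pos: [0.631, 0.1617, 0.0797]
contact_force: [8.3, -1.9, -2.5]
width: 0.0181
grasp_force: 117.3
tcp_pos: [0.631, 0.1617, 0.0797]
contact_force: [7.2, -2.0, -3.0]
width: 0.0179
grasp_force: 117.4
dark rows [(np.int32(268), np.int32(293))]
theta 1.37 knob [627.5 161.7  87.4] tcp [631.  161.7  79.7]
```

The 7 N load persists at rest, so it comes from the knob's turning friction in the pads, not the damper. Letting the tool pitch along with the clip removes it, so I'm computing that path.

```bash
cat > arc.py <<'E'
import numpy as np,sys
# args: theta_ref(command) tilt_ref  then thetas with tilts ; output rows relative to a frame tilted tilt_ref
r=np.hypot(50,22);a0=np.arctan2(22,50);o=np.array([-4.5,8.3])
rot=lambda p,v:np.array([v[0]*np.cos(p)-v[1]*np.sin(p),v[0]*np.sin(p)+v[1]*np.cos(p)])
P=lambda t,p:np.array([r*np.cos(a0+t),-r*np.sin(a0+t)])+rot(p,o)
def table(t0,p0,ths,tilts):
    for t,p in zip(ths,tilts):
        d=rot(-p0,P(t,p)-P(t0,p0));print(round(t,3),"tx %.1f tz %.1f ay %.1f"%(d[0],d[1],-np.degrees(p-p0)))
E
python3 -c "
from arc import *
th=[1.28,1.28,1.26]+list(np.arange(1.22,.89,-.04));table(1.28,0,th,[min(1.34-t,1) for t in th])"
```

```text
1.28 tx -0.5 tz -0.3 ay -3.4
1.28 tx -0.5 tz -0.3 ay -3.4
1.26 tx 0.4 tz -0.5 ay -4.6
1.22 tx 2.3 tz -0.9 ay -6.9
1.18 tx 4.2 tz -1.2 ay -9.2
1.14 tx 6.1 tz -1.5 ay -11.5
1.1 tx 8.0 tz -1.6 ay -13.8
1.06 tx 9.9 tz -1.7 ay -16.0
1.02 tx 11.8 tz -1.7 ay -18.3
0.98 tx 13.7 tz -1.7 ay -20.6
0.94 tx 15.6 tz -1.6 ay -22.9
0.9 tx 17.5 tz -1.3 ay -25.2
```

```bash
python3 -m jog '[{"tx":-0.5,"ty":0,"tz":-0.3,"ax":0,"ay":-3.4,"az":0,"hand":15},{"tx":-0.5,"ty":0,"tz":-0.3,"ax":0,"ay":-3.4,"az":0,"hand":15}]'|sed -n '2p;4,6p'
python3 -m jog '[{"tx":0.9,"ty":0,"tz":-0.2,"ax":0,"ay":-1.2,"az":0,"hand":15},{"tx":2.8,"ty":0,"tz":-0.6,"ax":0,"ay":-3.5,"az":0,"hand":15},{"tx":4.7,"ty":0,"tz":-0.9,"ax":0,"ay":-5.8,"az":0,"hand":15}]';python3 kn.py
```

```text
tcp_pos: [0.63, 0.1617, 0.0803]
contact_force: [6.3, -1.4, -2.1]
width: 0.0179
grasp_force: 117.5
time_s: 26.95
tcp_pos: [0.6262, 0.1619, 0.0813]
eef_rot: [0.071, 2.973, -0.006]
contact_force: [5.8, -2.0, -1.3]
width: 0.0176
grasp_force: 117.6
dark rows [(np.int32(269), np.int32(293))]
theta 1.26 knob [621.6 161.9  88.3] tcp [624.9 162.   81.3]
```

The load stays at about 6 N with no slip, so I'm continuing with the tool pitching along.

```bash
python3 -c "
from arc import *
th=list(np.arange(1.14,.69,-.04));table(1.18,.16,th,[1.34-t for t in th])"
```

```text
1.14 tx 1.8 tz -0.5 ay -2.3
1.1 tx 3.7 tz -1.0 ay -4.6
1.06 tx 5.5 tz -1.4 ay -6.9
1.02 tx 7.4 tz -1.7 ay -9.2
0.98 tx 9.3 tz -2.0 ay -11.5
0.94 tx 11.2 tz -2.1 ay -13.8
0.9 tx 13.1 tz -2.2 ay -16.0
0.86 tx 15.0 tz -2.2 ay -18.3
0.82 tx 16.9 tz -2.2 ay -20.6
0.78 tx 18.8 tz -2.1 ay -22.9
0.74 tx 20.7 tz -1.8 ay -25.2
0.7 tx 22.6 tz -1.6 ay -27.5
```

```bash
python3 -m jog '[{"tx":1.8,"ty":0,"tz":-0.5,"ax":0,"ay":-2.5,"az":0,"hand":15},{"tx":3.7,"ty":0,"tz":-1,"ax":0,"ay":-4.8,"az":0,"hand":15},{"tx":5.5,"ty":0,"tz":-1.4,"ax":0,"ay":-7.1,"az":0,"hand":15},{"tx":7.4,"ty":0,"tz":-1.7,"ax":0,"ay":-9.4,"az":0,"hand":15},{"tx":9.3,"ty":0,"tz":-2,"ax":0,"ay":-11.7,"az":0,"hand":15}]';python3 kn.py
```

```text
time_s: 27.5
tcp_pos: [0.6159, 0.1624, 0.0821]
eef_rot: [0.066, 2.77, -0.012]
contact_force: [4.8, -1.8, -1.1]
width: 0.018
grasp_force: 118.2
dark rows [(np.int32(268), np.int32(293))]
theta 1.04 knob [609.6 162.5  88.2] tcp [614.6 162.5  81.8]
```

```bash
python3 -c "
from arc import *
th=list(np.arange(.94,.45,-.04));table(.98,.36,th,[1.34-t for t in th])"
python3 -m jog '[{"tx":1.8,"ty":0,"tz":-0.5,"ax":0,"ay":-2.3,"az":0,"hand":15},{"tx":3.6,"ty":0,"tz":-1,"ax":0,"ay":-4.6,"az":0,"hand":15}]'|sed -n '2p;4,6p'
```

```text
0.94 tx 1.8 tz -0.5 ay -2.3
0.9 tx 3.7 tz -1.0 ay -4.6
0.86 tx 5.5 tz -1.4 ay -6.9
0.82 tx 7.4 tz -1.7 ay -9.2
0.78 tx 9.3 tz -2.0 ay -11.5
0.74 tx 11.2 tz -2.1 ay -13.8
0.7 tx 13.1 tz -2.2 ay -16.0
0.66 tx 15.0 tz -2.2 ay -18.3
0.62 tx 16.9 tz -2.2 ay -20.6
0.58 tx 18.8 tz -2.1 ay -22.9
0.54 tx 20.7 tz -1.8 ay -25.2
0.5 tx 22.6 tz -1.6 ay -27.5
0.46 tx 24.5 tz -1.2 ay -29.8
tcp_pos: [0.6122, 0.1626, 0.0819]
contact_force: [5.2, -2.3, -0.6]
width: 0.0179
grasp_force: 119.2
```

```bash
python3 -m jog '[{"tx":1.8,"ty":0,"tz":-0.5,"ax":0,"ay":-2.3,"az":0,"hand":15},{"tx":3.7,"ty":0,"tz":-1,"ax":0,"ay":-4.6,"az":0,"hand":15},{"tx":5.5,"ty":0,"tz":-1.4,"ax":0,"ay":-6.9,"az":0,"hand":15},{"tx":7.4,"ty":0,"tz":-1.7,"ax":0,"ay":-9.2,"az":0,"hand":15},{"tx":9.3,"ty":0,"tz":-2,"ax":0,"ay":-11.5,"az":0,"hand":15}]';python3 kn.py; python3 -c "
from bench import ctrl;print(ctrl.observe()['joints'].round(2))"
```

```text
time_s: 28.25
tcp_pos: [0.6023, 0.163, 0.0797]
eef_rot: [0.06, 2.491, -0.02]
contact_force: [3.0, -2.1, 1.1]
width: 0.0178
grasp_force: 119.4
dark rows [(np.int32(268), np.int32(293))]
theta 0.74 knob [593.9 163.2  83.9] tcp [600.7 163.1  78.7]
[ 0.24  0.17 -0.76  0.01 -0.17  0.23]
```

```bash
python3 -m jog '[{"tx":1.8,"ty":0,"tz":-0.5,"ax":0,"ay":-2.3,"az":0,"hand":15},{"tx":3.7,"ty":0,"tz":-1,"ax":0,"ay":-4.6,"az":0,"hand":15},{"tx":5.5,"ty":0,"tz":-1.4,"ax":0,"ay":-6.9,"az":0,"hand":15},{"tx":7.4,"ty":0,"tz":-1.7,"ax":0,"ay":-9.2,"az":0,"hand":15},{"tx":9.3,"ty":0,"tz":-2,"ax":0,"ay":-11.5,"az":0,"hand":15}]';python3 kn.py; python3 -c "
from bench import ctrl;print(ctrl.observe()['joints'].round(2))"
```

```text
time_s: 28.8
tcp_pos: [0.5927, 0.1634, 0.0752]
eef_rot: [0.055, 2.291, -0.025]
contact_force: [1.0, -2.5, 0.1]
width: 0.0176
grasp_force: 119.6
dark rows [(np.int32(268), np.int32(293))]
theta 0.52 knob [583.5 163.7  77.9] tcp [591.  163.5  73.7]
[ 0.27  0.21 -0.92 -0.38 -0.24  0.22]
```

```bash
python3 -m jog '[{"tx":1.8,"ty":0,"tz":-0.5,"ax":0,"ay":-2.3,"az":0,"hand":15},{"tx":3.7,"ty":0,"tz":-1,"ax":0,"ay":-4.6,"az":0,"hand":15}]'|sed -n '2p;4,6p';python3 kn.py; python3 -c "
from bench import ctrl;s=ctrl.observe();print(s['joints'].round(2),s['wrist_torque'])
from arc import *
th=list(np.arange(.38,-.03,-.04));table(.42,.92,th,[.92]*11)"
```

```text
tcp_pos: [0.5891, 0.1636, 0.0728]
contact_force: [3.2, -2.1, 0.2]
width: 0.0179
grasp_force: 119.6
dark rows [(np.int32(268), np.int32(293))]
theta 0.43 knob [579.7 163.9  74.8] tcp [587.5 163.6  71.1]
[ 0.29  0.25 -0.97 -0.55 -0.27  0.21] [-0.16167743 -0.42281128 -0.17626271]
0.38 tx 2.2 tz -0.4 ay -0.0
0.34 tx 4.3 tz -0.6 ay -0.0
0.3 tx 6.5 tz -0.8 ay -0.0
0.26 tx 8.7 tz -0.9 ay -0.0
0.22 tx 10.9 tz -0.9 ay -0.0
0.18 tx 13.1 tz -0.8 ay -0.0
0.14 tx 15.2 tz -0.7 ay -0.0
0.1 tx 17.4 tz -0.4 ay -0.0
0.06 tx 19.6 tz -0.1 ay -0.0
0.02 tx 21.7 tz 0.4 ay -0.0
-0.02 tx 23.8 tz 0.9 ay -0.0
```

```bash
python3 -m jog '[{"tx":0,"ty":-0.5,"tz":0,"ax":0,"ay":0,"az":0,"hand":15},{"tx":1.1,"ty":-0.5,"tz":-0.2,"ax":0,"ay":0,"az":0,"hand":15},{"tx":2.2,"ty":-0.5,"tz":-0.4,"ax":0,"ay":0,"az":0,"hand":15},{"tx":3.2,"ty":-0.5,"tz":-0.5,"ax":0,"ay":0,"az":0,"hand":15},{"tx":4.3,"ty":-0.5,"tz":-0.6,"ax":0,"ay":0,"az":0,"hand":15}]' 70|sed -n '2p;4,6p';python3 kn.py
```

```text
tcp_pos: [0.5866, 0.1637, 0.0701]
contact_force: [-5.1, -1.7, 8.7]
width: 0.0177
grasp_force: 120.1
dark rows [(np.int32(267), np.int32(293))]
theta 0.35 knob [576.6 164.   71.8] tcp [586.5 163.7  70. ]
```

```bash
python3 -c "
from arc import *
th=[.34,.31,.28,.25,.22,.19,.16,.13];table(.34,.92,th,[.98,1.0,1.02,1.04,1.06,1.08,1.1,1.12])"
python3 -m jog '[{"tx":-0.5,"ty":0,"tz":-0.3,"ax":0,"ay":-3.4,"az":0,"hand":15},{"tx":-0.5,"ty":0,"tz":-0.3,"ax":0,"ay":-3.4,"az":0,"hand":20}]' 70|sed -n '2p;4,6p';python3 kn.py
```

```text
0.34 tx -0.5 tz -0.3 ay -3.4
0.31 tx 1.0 tz -0.5 ay -4.6
0.28 tx 2.5 tz -0.7 ay -5.7
0.25 tx 3.9 tz -0.9 ay -6.9
0.22 tx 5.4 tz -1.0 ay -8.0
0.19 tx 6.9 tz -1.1 ay -9.2
0.16 tx 8.4 tz -1.1 ay -10.3
0.13 tx 9.9 tz -1.0 ay -11.5
tcp_pos: [0.5848, 0.1638, 0.0686]
contact_force: [-8.3, -0.5, 9.4]
width: 0.0176
grasp_force: 120.3
dark rows [(np.int32(267), np.int32(293))]
theta 0.3 knob [574.7 164.1  69.8] tcp [584.9 163.8  68.7]
```

```bash
python3 -m jog '[{"tx":0,"ty":0,"tz":-1.5,"ax":0,"ay":0,"az":0,"hand":20},{"tx":0,"ty":0,"tz":-3,"ax":0,"ay":0,"az":0,"hand":20},{"tx":0,"ty":0,"tz":-3,"ax":0,"ay":0,"az":0,"hand":20}]' 70|sed -n '2p;4,6p';python3 kn.py
```

```text
tcp_pos: [0.5858, 0.1638, 0.0704]
contact_force: [17.8, -1.2, -15.1]
width: 0.0177
grasp_force: 116.7
dark rows [(np.int32(267), np.int32(292))]
theta 0.34 knob [576.2 164.   71.4] tcp [585.8 163.8  70.3]
```

```bash
python3 -m jog '[{"tx":0,"ty":0,"tz":1,"ax":0,"ay":0,"az":0,"hand":20},{"tx":0,"ty":0,"tz":1.9,"ax":0,"ay":0,"az":0,"hand":20}]' 70|sed -n '2p;4,6p'; python3 -m jog '[{"tx":1.5,"ty":0,"tz":-0.2,"ax":0,"ay":-1.2,"az":0,"hand":20},{"tx":3,"ty":0,"tz":-0.4,"ax":0,"ay":-2.3,"az":0,"hand":20}]' 70|sed -n '2p;4,6p';python3 kn.py
```

```text
tcp_pos: [0.5858, 0.1637, 0.0699]
contact_force: [-1.8, -0.3, 3.5]
width: 0.0177
grasp_force: 119.2
tcp_pos: [0.584, 0.1638, 0.0683]
contact_force: [5.5, -0.9, -0.7]
width: 0.018
grasp_force: 119.0
dark rows [(np.int32(267), np.int32(293))]
theta 0.28 knob [574.  164.1  68.9] tcp [583.3 163.8  67.3]
```

```bash
python3 -m jog '[{"tx":1.5,"ty":0,"tz":0.2,"ax":0,"ay":-1.2,"az":0,"hand":20},{"tx":3,"ty":0,"tz":0.1,"ax":0,"ay":-2.3,"az":0,"hand":20}]'|sed -n '2p;4,6p';python3 kn.py;  python3 -m jog '[{"tx":1.5,"ty":0,"tz":-0.1,"ax":0,"ay":-1.2,"az":0,"hand":20},{"tx":3,"ty":0,"tz":-0.1,"ax":0,"ay":-2.3,"az":0,"hand":20}]'|sed -n '2p;4,6p';python3 kn.py; python3 -c "
from bench import ctrl;s=ctrl.observe();print(s['joints'].round(2),s['eef_rot'])"
```

```text
tcp_pos: [0.5819, 0.1639, 0.0658]
contact_force: [-0.5, -1.4, 3.6]
width: 0.018
grasp_force: 119.6
dark rows [(np.int32(267), np.int32(293))]
theta 0.21 knob [571.7 164.3  65.9] tcp [581.3 163.9  64.9]
tcp_pos: [0.5801, 0.164, 0.0633]
contact_force: [-3.4, -0.5, 5.7]
width: 0.0175
grasp_force: 119.9
dark rows [(np.int32(267), np.int32(293))]
theta 0.15 knob [569.8 164.3  63.2] tcp [579.5 164.   62.4]
[ 0.32  0.44 -1.08 -1.02 -0.32  0.17] [ 0.04714756  2.03424131 -0.02824379]
```

```bash
python3 -m jog '[{"tx":0.8,"ty":0,"tz":-0.2,"ax":0,"ay":0.3,"az":0,"hand":20},{"tx":1.6,"ty":0,"tz":-0.3,"ax":0,"ay":0.6,"az":0,"hand":20}]'|sed -n '2p;4,6p';python3 kn.py;  python3 -m jog '[{"tx":0.7,"ty":0,"tz":0,"ax":0,"ay":0,"az":0,"hand":20},{"tx":1.4,"ty":0,"tz":0,"ax":0,"ay":0,"az":0,"hand":20}]'|sed -n '2p;4,6p';python3 kn.py; python3 -c "
from bench import ctrl;s=ctrl.observe();print(s['joints'].round(3),s['time_s'])"
```

```text
tcp_pos: [0.5793, 0.164, 0.062]
contact_force: [-1.8, -1.1, 5.8]
width: 0.0181
grasp_force: 119.6
dark rows [(np.int32(266), np.int32(293))]
theta 0.12 knob [569.  164.4  61.8] tcp [579.4 164.   62.1]
tcp_pos: [0.579, 0.1641, 0.0614]
contact_force: [-2.9, -1.1, 7.2]
width: 0.018
grasp_force: 119.7
dark rows [(np.int32(266), np.int32(293))]
theta 0.11 knob [568.7 164.4  61.3] tcp [579.  164.   61.3]
[ 0.318  0.432 -1.074 -1.005 -0.323  0.173] 31.7
```

```bash
python3 -m jog '[{"tx":0.6,"ty":0,"tz":-0.1,"ax":0,"ay":0,"az":0,"hand":20},{"tx":1.2,"ty":0,"tz":-0.1,"ax":0,"ay":0,"az":0,"hand":20},{"tx":1.2,"ty":0,"tz":-0.1,"ax":0,"ay":0,"az":0,"hand":20}]'|sed -n '2p;4,6p';python3 kn.py
```

```text
tcp_pos: [0.5786, 0.1641, 0.0606]
contact_force: [-2.8, -1.5, 8.0]
width: 0.018
grasp_force: 119.8
dark rows [(np.int32(266), np.int32(293))]
theta 0.09 knob [568.2 164.4  60.4] tcp [578.6 164.1  60.6]
```

```bash
python3 -m jog '[{"tx":0.6,"ty":0,"tz":-0.1,"ax":0,"ay":0,"az":0,"hand":20},{"tx":1,"ty":0,"tz":-0.1,"ax":0,"ay":0,"az":0,"hand":20},{"tx":1,"ty":0,"tz":-0.1,"ax":0,"ay":0,"az":0,"hand":20}]'|sed -n '2p;4,6p';python3 kn.py
```

```text
tcp_pos: [0.5783, 0.1641, 0.06]
contact_force: [-2.6, -1.6, 7.7]
width: 0.0179
grasp_force: 119.8
dark rows [(np.int32(266), np.int32(293))]
theta 0.08 knob [567.9 164.4  59.9] tcp [578.2 164.1  60. ]
```

```bash
python3 -m jog '[{"tx":0.6,"ty":0,"tz":-0.1,"ax":0,"ay":0,"az":0,"hand":20},{"tx":1.2,"ty":0,"tz":-0.1,"ax":0,"ay":0,"az":0,"hand":20},{"tx":1.2,"ty":0,"tz":-0.1,"ax":0,"ay":0,"az":0,"hand":20}]'|sed -n '2p;4,6p';python3 kn.py
```

```text
tcp_pos: [0.5782, 0.1641, 0.0599]
contact_force: [-4.1, -2.0, 11.7]
width: 0.018
grasp_force: 120.2
dark rows [(np.int32(266), np.int32(293))]
theta 0.08 knob [567.9 164.4  59.9] tcp [578.2 164.1  59.9]
```

```bash
python3 -m jog '[{"tx":0.5,"ty":0,"tz":-0.1,"ax":0,"ay":0,"az":0,"hand":20},{"tx":1,"ty":0,"tz":-0.1,"ax":0,"ay":0,"az":0,"hand":20},{"tx":1,"ty":0,"tz":-0.1,"ax":0,"ay":0,"az":0,"hand":20}]'|sed -n '2p;4,6p';python3 kn.py
```

```text
tcp_pos: [0.5782, 0.1641, 0.0599]
contact_force: [-6.9, -2.2, 15.1]
width: 0.0179
grasp_force: 120.5
dark rows [(np.int32(266), np.int32(293))]
theta 0.07 knob [567.7 164.4  59.4] tcp [578.2 164.1  59.9]
```

The force now climbs without any motion, so the jaw rests on the panel. I'm easing off, letting go and backing out along the fingers.

```bash
python3 -m jog '[{"tx":-1.2,"ty":0.2,"tz":0,"ax":0,"ay":0,"az":0,"hand":20},{"tx":-2.2,"ty":0.3,"tz":0.1,"ax":0,"ay":0,"az":0,"hand":20},{"tx":-2.2,"ty":0.3,"tz":0.1,"ax":0,"ay":0,"az":0,"hand":20}]'|sed -n '2p;4,6p'; python3 -m jog '[{"tx":0,"ty":0,"tz":0,"ax":0,"ay":0,"az":0,"hand":28},{"tx":0,"ty":0,"tz":0,"ax":0,"ay":0,"az":0,"hand":40},{"tx":0,"ty":0,"tz":0,"ax":0,"ay":0,"az":0,"hand":55},{"tx":0,"ty":0,"tz":0,"ax":0,"ay":0,"az":0,"hand":55}]'|sed -n '2p;4,6p';python3 kn.py
```

```text
tcp_pos: [0.5783, 0.1641, 0.06]
contact_force: [-5.2, -3.1, 9.3]
width: 0.0179
grasp_force: 120.1
tcp_pos: [0.5776, 0.1647, 0.0576]
contact_force: [0.5, 0.3, -0.4]
width: 0.0472
grasp_force: 0.0
dark rows [(np.int32(271), np.int32(298))]
theta 0.07 knob [567.7 164.4  59.4] tcp [577.7 164.7  57.7]
```

```bash
python3 -m jog '[{"tx":-2,"ty":0,"tz":-10,"ax":0,"ay":0,"az":0,"hand":55},{"tx":-6,"ty":0,"tz":-25,"ax":0,"ay":0,"az":0,"hand":55},{"tx":-15,"ty":0,"tz":-45,"ax":0,"ay":3,"az":0,"hand":55},{"tx":-40,"ty":0,"tz":-65,"ax":0,"ay":8,"az":0,"hand":55},{"tx":-70,"ty":0,"tz":-85,"ax":0,"ay":14,"az":0,"hand":55},{"tx":-110,"ty":0,"tz":-100,"ax":0,"ay":20,"az":0,"hand":55},{"tx":-140,"ty":0,"tz":-110,"ax":0,"ay":28,"az":0,"hand":55},{"tx":-150,"ty":0,"tz":-110,"ax":0,"ay":35,"az":0,"hand":55},{"tx":-150,"ty":0,"tz":-110,"ax":0,"ay":40,"az":0,"hand":55},{"tx":-150,"ty":0,"tz":-110,"ax":0,"ay":40,"az":0,"hand":55}]'
python3 - <<'E'
from pm import *;from bench import read_camera,ctrl
W,S=read_camera("wrist"),read_camera("scene");pickle.dump((W,S),open("fin.pkl","wb"))
print("expected knob px .07",[proj(c,np.r_[(C0+RH@[75.5-54.6*np.cos(.4845),0])/1e3,.0594]).round(0) for c in(W,S)])
for n,c in(("W",W),("S",S)):
    hsv=cv2.cvtColor(c["image"],cv2.COLOR_RGB2HSV)
    m=((hsv[...,1]>120)&(hsv[...,0]<20)&(hsv[...,2]>75)).astype(np.uint8)
    u=proj(c,np.r_[(C0+RH@[-40,0])/1e3,.02])[0];
    try:
        k=blob(m,u);X=(ray(c,k[:,0,:],.020)[:,:2]*1e3-C0)@RH;print(n,u.round(0),"panel x",X[:,0].min().round(1),X[:,0].max().round(1),"y",X[:,1].min().round(1),X[:,1].max().round(1))
    except Exception as e: print(n,e)
    q=proj(c,np.r_[(C0+RH@[75.5-54.6*np.cos(.4845),0])/1e3,.0594])[0].astype(int)
    d=(c["image"].max(2)[q[1]-20:q[1]+20,q[0]-25:q[0]+25]<45).astype(np.uint8);_,_,s,ce=cv2.connectedComponentsWithStats(d);print([(b[:5].tolist(),(e+q-[25,20]).round(0).tolist()) for b,e in zip(s[1:],ce[1:]) if b[4]>15])
s=ctrl.observe();print(s["joints"].round(2),s["time_s"])
E
```

```text
time_s: 34.85
tcp_pos: [0.549, 0.1664, 0.2462]
eef_rot: [0.065, 2.743, -0.01]
contact_force: [1.4, 1.1, 0.1]
width: 0.0471
grasp_force: 0.0
expected knob px .07 [array([[275., 126.]]), array([[355., 281.]])]
W [275.  36.] panel x -67.3 65.1 y -24.3 25.6
[([13, 13, 24, 15, 294], [275.0, 126.0]), ([0, 25, 15, 15, 103], [255.0, 141.0])]
S [371. 276.] panel x -89.8 103.3 y -38.8 48.8
[([22, 17, 8, 8, 41], [354.0, 281.0])]
[ 0.23 -0.05 -0.44  0.79 -0.11  0.26] 34.95
```

Run:
```python
from pm import *;from bench import read_camera
c=read_camera("top");hsv=cv2.cvtColor(c["image"],cv2.COLOR_RGB2HSV)
for x in(-80,-74.4,-66):print(x,proj(c,np.r_[(C0+RH@[x,0])/1e3,.02]).round(1))
u=proj(c,np.r_[(C0+RH@[-74,0])/1e3,.02])[0].astype(int)
print([(r,hsv[r,u[0]-1:u[0]+2,2].mean().round(0),hsv[r,u[0]-1:u[0]+2,1].mean().round(0)) for r in range(u[1]-6,u[1]+6)])
W,S=pickle.load(open("fin.pkl","rb"))
for x in(-80,-74.4,-66):print(x,proj(S,np.r_[(C0+RH@[x,0])/1e3,.02]).round(1))
h=cv2.cvtColor(S["image"],cv2.COLOR_RGB2HSV)
for x in np.arange(-90,-55,3):
    a,b=proj(S,np.r_[(C0+RH@[x,0])/1e3,.02])[0].round().astype(int);print(x,h[b,a],end=" ")
```

```text
-80 [[200.4 221.8]]
-74.4 [[200.5 220. ]]
-66 [[200.7 217.2]]
[(213, np.float64(124.0), np.float64(139.0)), (214, np.float64(123.0), np.float64(142.0)), (215, np.float64(126.0), np.float64(139.0)), (216, np.float64(124.0), np.float64(142.0)), (217, np.float64(121.0), np.float64(142.0)), (218, np.float64(125.0), np.float64(142.0)), (219, np.float64(124.0), np.float64(136.0)), (220, np.float64(97.0), np.float64(134.0)), (221, np.float64(73.0), np.float64(107.0)), (222, np.float64(77.0), np.float64(121.0)), (223, np.float64(77.0), np.float64(125.0)), (224, np.float64(75.0), np.float64(125.0))]
-80 [[381.7 267.2]]
-74.4 [[380.3 268.5]]
-66 [[378.1 270.4]]
-90 [ 11 135  85] -87 [ 10 151  81] -84 [ 11 167  78] -81 [ 10 147  85] -78 [ 11 157  86] -75 [ 12 158  95] -72 [ 13 158 118] -69 [ 13 155 140] -66 [ 14 153 143] -63 [ 14 150 141] -60 [ 13 151 140] -57 [ 14 164 137]
```

The panel's tail is still at about -74.5 mm, against the stop, and the clip is at 0.07 with the arm clear.

```bash
python3 -c "
from bench import ctrl;print(ctrl.sign_off())"
```

```text
the job is handed in; nothing more can be done
None
```

The job is handed in at about 35 s: the panel lies against the stop and the clip rests on it at about 0.07 rad. The grip slipped off the knob once while lifting and twice early in lowering; the clip stayed up each time, and from the last regrasp I held it all the way down. Grip on the knob reached 120 N (briefly 150 N during one slip).

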